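# Inspect a washed bearing under the loupe

## Robot

A 6-joint arm with a two-finger parallel gripper is mounted at the origin on a cart in front of the work surface, level with it; the furniture and walls round the work are solid. World frame = base frame: x ahead of the robot, y to its left, z up, the work surface at z = 0. Lengths are in m, angles in degrees, forces in N, time in s.
With the tool pointing down it reaches from about 0.4 to 0.825 m from the base axis. Payload 7 kg.
Tool frame: the origin (TCP) lies between the finger pads; the fingertips stand 17 mm ahead of it and the grasp point (between the pads) lies 2 mm behind it; x points along the fingers, y is the direction in which the jaws open and shut, and the axes are right-handed (so a half turn about x gives the same grasp; the last joint's range is limited). The gripper opens to 88 mm and grips with 3 to 60 N. Pads are 19 mm wide; open, the fingers measure 130 mm over their backs; the gripper's body (78 mm by 193 mm) begins 47 mm behind the grasp point.
Start: joints at [-58.894, 20.546, 0.682, 0, -70.136, -16.507], TCP at [0.17, -0.653, 0.244] pointing down, gripper open.
Joint ranges: [-176.03, 176.03], [-82.01, 121.73], [-58.28, 71.71], [-173.87, 95.51], [-174.79, -0.11], [-173.66, 173.66]. Speed limits (degrees/s): [136.94, 136.94, 172.46, 180, 180, 180].

## Interface

Orientations are given as [roll, pitch, yaw] about the fixed x, y, z axes, in that order (R = Rz(yaw) Ry(pitch) Rx(roll)).
In Python, from plant import r gives the robot as it stands.
- The arm moves only by the shell command python3 -m jog 'ROWS' [FORCE]. ROWS is a JSON object of lists of equal length, an entry for each row: "fingers": the opening, from 0 (shut) to 1 (fully open); "dp": the shift along the tool's x, y, z in mm, a list of three; "twist": the turn about the tool's x in degrees. In form: {"fingers": [fingers, ...], "dp": [[dx, dy, dz], ...], "twist": [twist, ...]}. A call has exactly 5 rows; each row is the pose to reach, as a shift and turn from the pose measured when the call began, along the tool's axes at that moment; what a row does not reach only later rows make up. A row lasts 1/10 s, in which the tool goes at most 50 mm and 8.59 degrees, less where a joint would pass 70% of its speed; a pose out of reach is approached as far as the arm can. A call with a gripper value outside its range is refused whole. The fingers move at their own pace and stop on an object; FORCE is the grip in N (left out, the last holds). Time passes only in rows, so rows that repeat a pose let the fingers close, or fill a call up. It gives the time, the measured TCP pose, the force and the opening at its end, in the units of the state.
- r.get_state(): the state, without advancing time (a new reading comes with each control period).
- r.capture(name): name is "scene" or "top" or "wrist"; returns a dict with "frame" (420x560x3 uint8, red, green, blue), "intrinsics" (3x3 intrinsics, pixels), "D" ([k1, k2, p1, p2, k3] as OpenCV has them; the pictures are not rectified), "pose" (4x4, takes a point from camera to world coordinates). Camera axes: x right, y down, z forward; pixel columns grow to the right and rows downward; lengths in m; the calibration is good to about 2 mm. A picture is of the moment at which its call begins. There is no depth.
- r.close_job(): hands the job in, once; it reports no verdict.
The state is a dict: "time_s": time; "joints": joint angles; "qd": joint speeds; "joint_torque": joint torques, N m; "tcp_pos": TCP position; "eef_rot": TCP orientation; "contact_force": force on the tool from outside, world axes, zero at the start; "moment": the same for the moment, N m; "gripper_width": finger opening in m.
Only numpy, scipy, OpenCV 4.12 (cv2) and the standard library are available. Lean on these libraries where they do the work, as an engineer would, in place of code of your own. Each camera call takes 0.05 s, during which the arm holds its last target. There are 200 camera calls.

## Task

Tip the washed ball bearing out of the steel scoop pan into the aluminium inspection tray, letting it slide out gently over the pan's open front with the pan held low, without ever touching the clean bearing with the gripper, and stand the empty pan upright on the bench, clear of the tray. Then take the loupe by its handle and hold it level and still over the bearing, lens centred on it, at the focal height that the red pointer on the tray's upright rule marks. The job finishes while you are holding the loupe there; leave the pointer and the other things on the bench as they are.

Things in the scene. Friction and masses are not known exactly. Their poses are not given: they have to be found in the camera images.
- pan_grip (a point): Centre of the upright black plastic grip block at the back of the steel scoop pan: 12 mm thick (pan's x), 46 mm wide (y), reaching from 8 to 66 mm above the pan's underside; this point is 48 mm above it. Axes are the pan's: z up, -x the pouring direction. It is pinched from above across its 12 mm; above the 26 mm high walls it stands free.
- pan_lip (a point): Middle of the pan's front edge, on the underside, 113 mm ahead (-x) of the grip; z = 0 when the pan stands on the bench. Axes are the pan's. Pan: 107 mm long without grip, 86 mm wide, 72 mm at the front, sheet 2.5 mm thick, 0.16 kg; closed at back and sides, open without a sill at the front. Its steel is slippery: the bearing begins to slide at 12 to 17 degrees of tipping.
- bearing_centre (a point): Centre (half-way up) of the ball bearing, 52 mm outer diameter, 16 mm thick, 0.12 kg, bore along its z. It starts lying flat in the pan.
- inspection_tray: Square aluminium tray with a dark rubber floor, fixed to the bench. Origin: centre of its underside, z up. Outside 130 x 130 mm, walls 5 mm thick and 24 mm high, floor 6 mm above the bench. A 50 mm wide tongue on its +y side carries an upright rule (22 mm wide, top at 163 mm) at x = 45 mm, y = 106 mm in the tray's frame; its other three sides are free.
- focus_pointer (a joint): Position of the sliding pointer on the upright rule, clamped stiffly: 0 = tip 75 mm above the bench, 0.045 = tip 120 mm above the bench.
- pointer_tip (a point): Tip of the red pointer wedge beside the tray (80 mm from the tray's centre in the tray's +y, 41 mm in its +x). Its height above the bench is the focal height: the lens's mid-plane belongs level with it.
- loupe_grip (a point): Middle of the loupe's straight black handle (18 x 18 mm in section, 94 mm long, lying along its x); 9 mm above the underside of the loupe, which lies flat on the bench. Axes are the loupe's: +x from the handle to the lens, z square to the lens. Loupe 0.11 kg.
- loupe_lens (a point): Centre of the loupe's lens, on its mid-plane, 95 mm ahead (+x) of the handle's middle and 8 mm above the loupe's underside. The black rim round it has 74 mm outer diameter and is 16 mm thick.
- spanner: Bystander: combination spanner, 217 mm, near the front edge of the bench. Leave it.
- screwdriver: Bystander: red screwdriver, 225 mm, near the front edge, left. Leave it.
- pliers: Bystander: pliers with blue handles, 182 mm, at the right. Leave them.
- screw_jar: Bystander: white tub with a red lid, 71 mm across, 76 mm high, at the back left. Leave it.
- seal_box: Bystander: small white and green carton, 46 x 85 x 40 mm, at the back left. Leave it.
- duct_tape: Bystander: roll of black tape, 62 mm across, 19 mm high, behind the tray. Leave it.
- tape_measure: Bystander: yellow tape measure, 38 x 82 x 68 mm, at the left. Leave it.

How it is judged (in metres and radians):
On the way, in this order (a step that is already met when the one before it is completed fails the run):
1. the bearing has been tipped out: it lies flat and at rest on the floor of the inspection tray (x of bearing_centre in the frame of inspection_tray between -0.04 and 0.04 m and y of bearing_centre in the frame of inspection_tray between -0.04 and 0.04 m and z of bearing_centre in the frame of inspection_tray below 0.018 m and angle between the z axis of bearing_centre and the z axis of inspection_tray, either way round below 0.12 rad and linear speed of bearing below 0.02 m/s), for 0.2 s.
2. the empty pan stands upright on the bench, let go, clear of the tray (all of step 1 and height (world z) of pan_lip between -0.004 and 0.006 m and angle between pan_lip's own z axis and vertical below 0.06 rad and contact force between pan and the fingers below 0.2 N and contact force between pan and inspection_tray below 0.2 N and linear speed of pan below 0.02 m/s), for 0.2 s.
At the end, for the whole second after the job is handed in: Bearing flat and at rest in the tray; pan upright and let go on the bench, off the tray; loupe carried by the fingers alone, still, level within 0.10 rad, its lens centre within 15 mm (horizontally) of the bearing's centre and within 7 mm of the red pointer's height (all of step 2 and horizontal distance between loupe_lens and bearing_centre below 0.015 m and z of loupe_lens in the frame of pointer_tip between -0.007 and 0.007 m and angle between the z axis of loupe_lens and the z axis of inspection_tray, either way round below 0.1 rad and contact force between loupe and the fingers above 0.5 N and contact force between loupe and inspection_tray below 0.2 N and contact force between loupe and pan below 0.2 N and contact force between loupe and bearing below 0.2 N and linear speed of loupe below 0.02 m/s and angular speed of loupe below 0.15 rad/s); the arm keeps its last pose, push and grip.
It fails at once if the robot touches the clean bearing (contact force between any of the fingers, the arm and bearing above 0.3 N).
It fails at once if the bearing is dropped or flung (moves faster than 1.2 m/s, as after a fall of 7 cm, while off the pan) (linear speed of bearing above 1.2 m/s and contact force between bearing and pan below 0.05 N).
It fails at once if the pointer is shifted by more than 4 mm (distance of pointer_tip from where it was at the start of the episode above 0.004 m).
It fails at once if another thing on the bench is moved by more than 30 mm (distance of any of spanner, screwdriver, pliers, screw_jar, seal_box, duct_tape, tape_measure from where it was at the start of the episode above 0.03 m).
It also fails if it takes over 72 s, if anything falls off the work surface, if the arm or the gripper's body presses on something with over 40 N, if the wrist force passes 120 N, or if a joint passes its speed limit or range.

## Working session

There is one attempt and no reset: what is moved stays moved. The work goes in short steps, Python scripts to look and compute and a shell command to move; the robot and the scene stay as the last step left them, time stands still between calls to the robot, and variables do not carry over. Pictures are saved under pics/ and viewed, on a budget of 10 in all, crops included, one or two more only if the job needs it, and the job is handed in when it is done.

```bash
ls; mkdir -p pics; python3 - <<'E'
from plant import r
import cv2
s=r.get_state();print(s)
for n in("scene","top"):
    c=r.capture(n);cv2.imwrite(f"pics/{n}0.png",c["frame"][:,:,::-1]);print(n,c["intrinsics"],c["D"],c["pose"])
E
```

```text
pics
{'time_s': 0.0, 'joints': array([-5.88944461e+01,  2.05914333e+01,  6.33218340e-01, -2.20754853e-02,
       -7.01367358e+01, -1.65068263e+01]), 'qd': array([ 0.03436245,  0.00231323,  0.10823813, -0.08846481, -0.08866675,
       -0.00533836]), 'joint_torque': array([-1.87415446e-05, -5.82722068e+01,  2.93061233e+01,  6.99689895e+00,
        6.94057730e-03, -1.61921876e-04]), 'tcp_pos': array([ 0.16999428, -0.6527497 ,  0.24261233]), 'eef_rot': array([ 94.17988502,  89.90280715, 108.77109464]), 'contact_force': array([ 0.12016257, -0.57354305,  0.43626016]), 'moment': array([-0.04174711,  0.04568311,  0.00189357]), 'gripper_width': 0.08759861017444565}
scene [[496.54229552   0.         283.25617713]
 [  0.         496.54229552 210.68081766]
 [  0.           0.           1.        ]] [-0.00367726  0.          0.          0.          0.        ] [[-0.62646781 -0.35232377  0.69527408 -0.35790066]
 [-0.77939464  0.27278673 -0.56403138  0.75818348]
 [ 0.00906012 -0.89524039 -0.44549136  0.65320855]
 [ 0.          0.          0.          1.        ]]
top [[508.3402823    0.         293.93240378]
 [  0.         508.3402823  204.66588599]
 [  0.           0.           1.        ]] [-0.19085476  0.          0.          0.          0.        ] [[-3.07218613e-02 -9.94546059e-01  9.96709749e-02  3.91505330e-01]
 [-9.99523266e-01  3.08745991e-02 -1.00767041e-05  5.88512063e-02]
 [-3.06727964e-03 -9.96237679e-02 -9.95020450e-01  1.28420061e+00]
 [ 0.00000000e+00  0.00000000e+00  0.00000000e+00  1.00000000e+00]]
```

```bash
python3 - <<'E'
import cv2
for n in("scene","top"):
    a=cv2.imread(f"pics/{n}0.png");cv2.imwrite(f"pics/{n}0b.png",cv2.resize(a,(800,600),interpolation=cv2.INTER_CUBIC))
E
```

```text
(no output)
```

View pics/top0b.png

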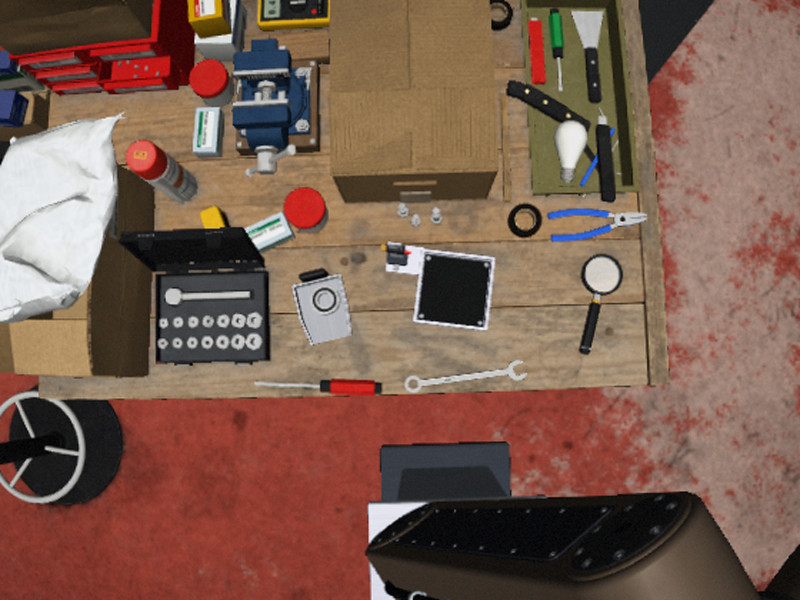

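View pics/scene0b.png

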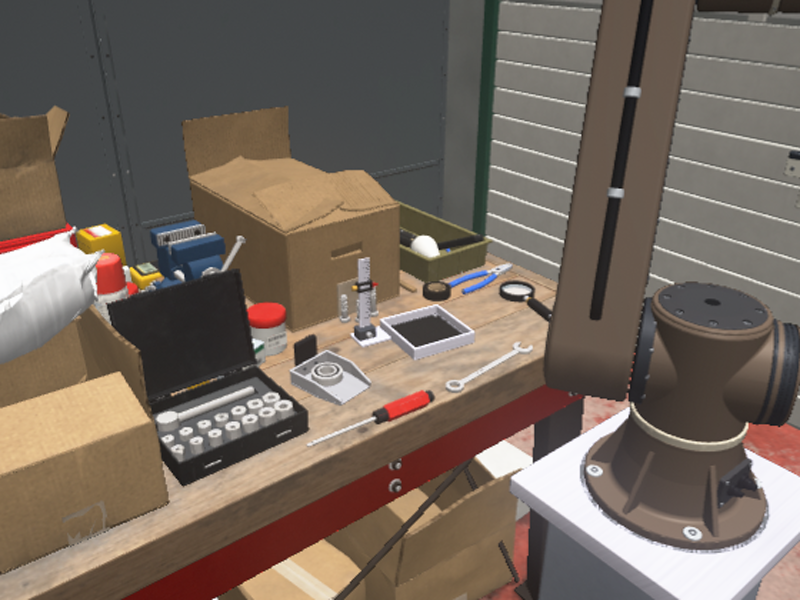

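Top: pan at about (323,305), grip at the top of it (313,274), open front at the bottom; tray centre (455,290), with its rule at upper left (397,253); loupe lens (602,273), handle down to (587,350). I'll enlarge this region.

```bash
python3 - <<'E'
import cv2
a=cv2.imread("pics/top0.png")[155:255,195:355]
cv2.imwrite("pics/c1.png",cv2.resize(a,None,fx=5,fy=5,interpolation=cv2.INTER_CUBIC))
a=cv2.imread("pics/scene0.png")[160:300,190:400]
cv2.imwrite("pics/c2.png",cv2.resize(a,None,fx=3.8,fy=3.8,interpolation=cv2.INTER_CUBIC))
E
```

```text
(no output)
```

View pics/c1.png

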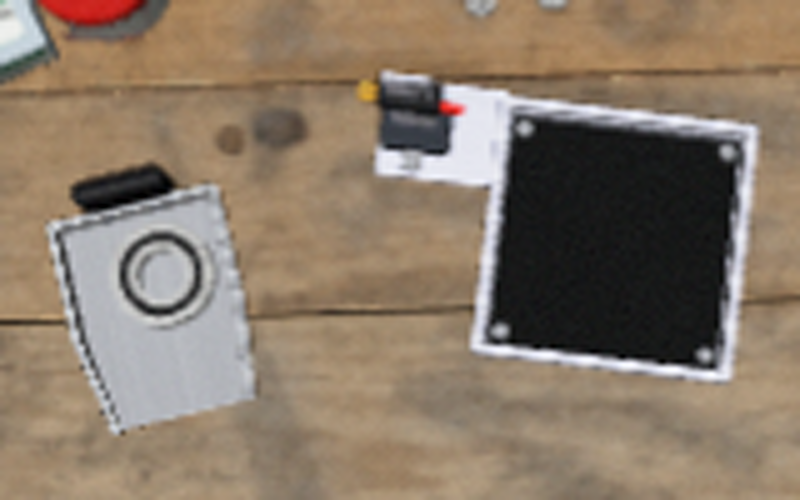

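View pics/c2.png

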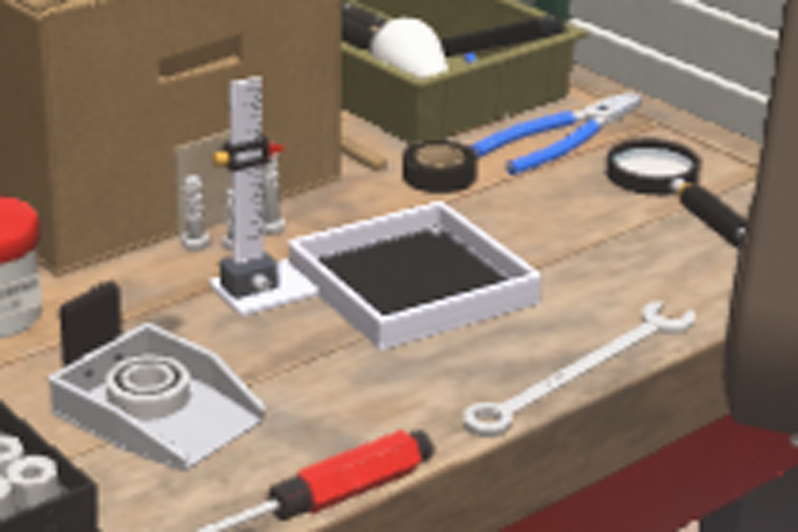

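Crop 1 (px): tray top corners (508,97),(757,127),(730,380),(473,350); pan front (120,432),(255,398), back rim (50,225),(217,187); grip top ~(120,183); red tip (465,109). Crop 2: red tip (283,148). Loupe is measured from the 800-px top picture: lens (602,273), handle from (597,297) to (587,350).

```bash
cat >h.py <<'E'
import numpy as np,cv2
from plant import r
from scipy.spatial.transform import Rotation as R
def ray(c,p):
    K,D,T=c["intrinsics"],np.array(c["D"]),c["pose"]
    u=cv2.undistortPoints(np.array([[p]],float),K,D)[0,0]
    return T[:3,3],T[:3,:3]@np.array([u[0],u[1],1])
def onz(c,p,z):
    o,d=ray(c,p);return o+d*(z-o[2])/d[2]
def proj(c,P):
    T=np.linalg.inv(c["pose"]);P=np.atleast_2d(P)@T[:3,:3].T+T[:3,3]
    return cv2.projectPoints(P,np.zeros(3),np.zeros(3),c["intrinsics"],np.array(c["D"]))[0][:,0]
def tri(L):
    A=np.zeros((3,3));b=np.zeros(3)
    for c,p in L:
        o,d=ray(c,p);d=d/np.linalg.norm(d);M=np.eye(3)-np.outer(d,d);A+=M;b+=M@o
    return np.linalg.solve(A,b)
def tcp():
    s=r.get_state();return s["tcp_pos"],R.from_euler("xyz",s["eef_rot"],degrees=True).as_matrix()
def rel(p,Rm=None): # world point -> dp mm in tool
    t,M=tcp();return np.round(M.T@(np.array(p)-t)*1000,1)
E
python3 - <<'E'
from h import *
np.set_printoptions(precision=4,suppress=True)
t=r.capture("top");s=r.capture("scene")
f=lambda x,y:((x+.5)/5-.5+195,(y+.5)/5-.5+155)
g=lambda x,y:((x+.5)/3.8-.5+190,(y+.5)/3.8-.5+160)
e=lambda x,y:(x*.7,y*.7)
C=np.array([onz(t,f(*p),.024) for p in[(508,97),(757,127),(730,380),(473,350)]])
print("tray",C.mean(0),C); d=C[0]-C[1]+C[3]-C[2];print("yaw",np.degrees(np.arctan2(-d[0],d[1])))
F=[onz(t,f(*p),.003) for p in[(120,432),(255,398)]];B=[onz(t,f(*p),.026) for p in[(50,225),(217,187)]]
G=onz(t,f(120,183),.066);print("panF",F,"B",B,"grip",G)
m=(F[0]+F[1])/2;print("lip",m,"dir grip",np.degrees(np.arctan2(*(G-m)[1::-1])),np.linalg.norm((G-m)[:2]))
d=B[0]-B[1];print("yaw pan by back",np.degrees(np.arctan2(-d[0],d[1])))
d=F[0]-F[1];print("yaw pan by front",np.degrees(np.arctan2(-d[0],d[1])))
print("tip",tri([(t,f(465,109)),(s,g(283,148))]))
print("tip@tray pred top",proj(t,[0,0,0]))
L=onz(t,e(602,273),.016);H=[onz(t,e(*p),.018) for p in[(597,297),(587,350)]]
print("lens",L,"handle",H,"yaw",np.degrees(np.arctan2(*(L-H[1])[1::-1])))
print("bearing",onz(t,f(163,272),.018))
E
```

```text
tray [ 0.5221 -0.0014  0.024 ] [[ 0.5948  0.0508  0.024 ]
 [ 0.5759 -0.0736  0.024 ]
 [ 0.4494 -0.055   0.024 ]
 [ 0.4684  0.0721  0.024 ]]
yaw -8.572877565167506
panF [array([0.4334, 0.2521, 0.003 ]), array([0.4487, 0.1831, 0.003 ])] B [array([0.5372, 0.2822, 0.026 ]), array([0.5537, 0.1977, 0.026 ])] grip [0.552  0.2405 0.066 ]
lip [0.4411 0.2176 0.003 ] dir grip 11.67213908938432 0.11329092919467383
yaw pan by back 11.009998891633039
yaw pan by front 12.484319859995162
tip [0.5739 0.0695 0.1118]
tip@tray pred top [[323.5871 409.0612]]
lens [ 0.5431 -0.2663  0.016 ] handle [array([ 0.5004, -0.2543,  0.018 ]), array([ 0.4075, -0.2316,  0.018 ])] yaw -14.373707858811933
bearing [0.5126 0.2266 0.018 ]
```

The top view puts the pan yaw at about 11.7°, with lip and grip 113 mm apart, which fits the given size. The jog only translates and twists about the tool axis. So I'll grip the block across its 46 mm and let the pan pivot about the jaws, with the tray's -y wall as the fulcrum. First I check the toolcase lid for clearance to the gripper body.

```bash
python3 - <<'E'
from h import *
np.set_printoptions(precision=4,suppress=True)
t=r.capture("top");s=r.capture("scene");e=lambda x,y:(x*.7,y*.7)
print("lid top R",tri([(t,e(251,229)),(s,e(243,270))]),"hinge R",tri([(t,e(266,266)),(s,e(255,362))]))
print("box bottom",onz(t,e(335,200),0),onz(t,e(495,198),0))
p,M=tcp();print("tool axes\n",M);print("tool y az",np.degrees(np.arctan2(M[1,1],M[0,1])))
print("hover dp",rel([.552,.2405,.2426]))
E
```

```text
lid top R [0.6047 0.3128 0.1945] hinge R [0.5688 0.3231 0.0447]
box bottom [0.693  0.2074 0.    ] [ 0.6875 -0.0823  0.    ]
tool axes
 [[-0.0002 -0.252   0.9677]
 [ 0.0006  0.9677  0.252 ]
 [-1.      0.0006 -0.0001]]
tool y az 104.59647959595664
hover dp [  1.1 768.5 594.8]
```

```bash
A='{"fingers":[1,1,1,1,1],"dp":[[0,36,28],[0,72,56],[0,108,84],[0,144,111],[0,180,139]],"twist":[0,0,0,0,0]}'; 
python3 -m jog '{"fingers":[1,1,1,1,1],"dp":[[0,20,15],[0,55,42],[0,91,70],[0,127,98],[0,163,126]],"twist":[0,0,0,0,0]}' 25
python3 -m jog '{"fingers":[1,1,1,1,1],"dp":[[0,36,28],[0,72,56],[0,108,84],[0,144,111],[0,180,139]],"twist":[0,0,0,0,0]}'
python3 -m jog '{"fingers":[1,1,1,1,1],"dp":[[0,36,28],[0,72,56],[0,108,84],[0,144,111],[0,180,139]],"twist":[0,0,0,0,0]}'
python3 -m jog '{"fingers":[1,1,1,1,1],"dp":[[0,36,28],[0,72,56],[0,108,84],[0,140,108],[0,160,124]],"twist":[0,0,0,0,0]}'
python3 -c "
from h import *
print(rel([.552,.2405,.16]),r.get_state()['joints'].round(1))"
```

```text
time_s: 0.8
tcp_pos: [0.2512, -0.462, 0.2432]
eef_rot: [86.0, 90.0, 100.6]
contact_force: [1.1, 0.1, -0.1]
gripper_width: 0.088
time_s: 1.3
tcp_pos: [0.3407, -0.2512, 0.2437]
eef_rot: [1.6, 89.9, 16.2]
contact_force: [1.3, 0.2, 0.3]
gripper_width: 0.0874
time_s: 1.8
tcp_pos: [0.4302, -0.0401, 0.2443]
eef_rot: [2.9, 89.9, 17.5]
contact_force: [0.9, -0.7, 0.5]
gripper_width: 0.0879
time_s: 2.3
tcp_pos: [0.5106, 0.1486, 0.2445]
eef_rot: [3.2, 89.9, 17.9]
contact_force: [-0.7, -0.5, 0.1]
gripper_width: 0.0877
[84.7 78.4 63.1] [ 3.740e+01  6.900e+00 -1.740e+01  1.000e-01 -6.560e+01 -1.128e+02]
```

```bash
python3 -m jog '{"fingers":[1,1,1,1,1],"dp":[[0,25,20],[0,45,36],[0,65,52],[0,78,63],[0,78,63]],"twist":[-8,-16,-24.5,-33,-41.5]}'
python3 -m jog '{"fingers":[1,1,1,1,1],"dp":[[0,0,0],[0,0,0],[0,0,0],[0,0,0],[0,0,0]],"twist":[-8.5,-17,-25.5,-34,-42.5]}'
python3 -m jog '{"fingers":[1,1,1,1,1],"dp":[[0,0,0],[0,0,0],[0,0,0],[0,0,0],[0,0,0]],"twist":[-8.5,-17,-25.5,-34,-42.5]}'
python3 -m jog '{"fingers":[1,1,1,1,1],"dp":[[0,0,0],[0,0,0],[0,0,0],[0,0,0],[0,0,0]],"twist":[-8.5,-17,-25.5,-34,-42.5]}'
python3 - <<'E'
from h import *
p,M=tcp();print(rel([.552,.2405,.16]),"tool y az",np.degrees(np.arctan2(M[1,1],M[0,1])))
c=r.capture("wrist");cv2.imwrite("pics/w1.png",cv2.resize(c["frame"],(800,600))[:,:,::-1])
print(proj(c,[[.552,.2405,.066],[.441,.2176,0],[.5126,.2266,.018]])*800/560)
E
```

```text
time_s: 2.8
tcp_pos: [0.5525, 0.2419, 0.244]
eef_rot: [-45.3, 89.9, 11.3]
contact_force: [-0.1, -1.3, -0.5]
gripper_width: 0.0875
time_s: 3.3
tcp_pos: [0.5524, 0.2419, 0.244]
eef_rot: [-88.8, 89.9, 10.7]
contact_force: [-0.1, -0.8, -0.4]
gripper_width: 0.0872
time_s: 3.8
tcp_pos: [0.5524, 0.2419, 0.2439]
eef_rot: [-130.2, 89.9, 12.1]
contact_force: [-0.4, -0.2, -0.0]
gripper_width: 0.0877
time_s: 4.3
tcp_pos: [0.5523, 0.2418, 0.2439]
eef_rot: [-172.4, 89.9, 12.8]
contact_force: [0.3, 0.5, -0.0]
gripper_width: 0.0877
[83.9  1.3  0.6] tool y az -84.84201457853852
[[399.36016876 271.97036874]
 [415.00313657 391.9225083 ]
 [413.25702437 311.80547628]]
```

View pics/w1.png

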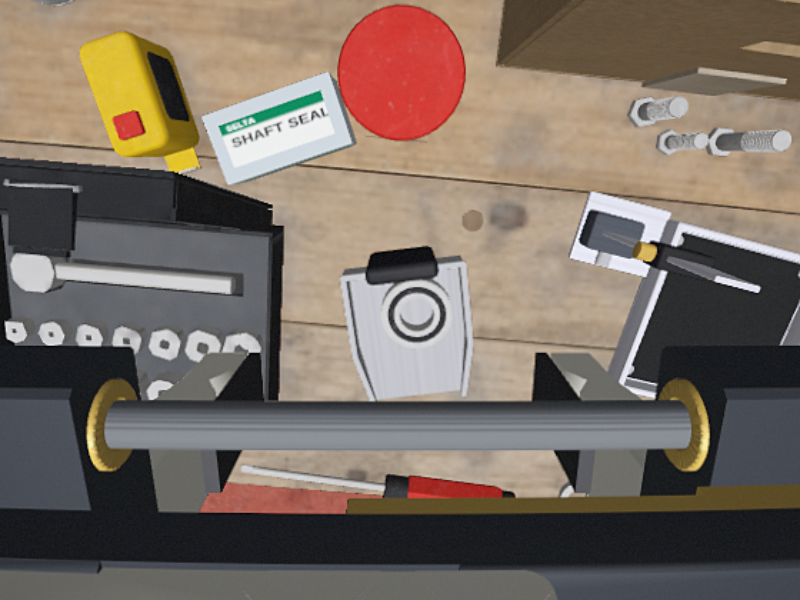

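The wrist view shows the grip at (402,265), the pan back corners at (343,270) and (467,258), the lip at about (420,397), and the lid corner at (270,205). I'll overlay the pan model to refine its pose.

```bash
cat >ov.py <<'E'
from h import *
def ov(name,px,py,yaw,z0=0,pitch=0):
    c=r.capture("wrist");M=R.from_euler("zy",[yaw,-pitch],degrees=True).as_matrix()
    im=cv2.resize(c["frame"][:,:,::-1],None,fx=4,fy=4,interpolation=cv2.INTER_CUBIC)
    def poly(P,col):
        P=np.array(P)/1000.;P[:,2]-=.048
        q=proj(c,P@M.T+[px,py,z0+.048]);cv2.polylines(im,[np.int32((q+.5)*4-.5)],True,col,1)
    poly([[-6,-23,66],[6,-23,66],[6,23,66],[-6,23,66]],(0,255,0))
    poly([[-6,-23,26],[6,-23,26],[6,23,26],[-6,23,26]],(255,255,0))
    poly([[-6,-43,26],[-6,43,26]],(0,0,255)); poly([[-113,-36,0],[-113,36,0]],(0,0,255))
    return c,im
E
python3 - <<'E'
from ov import *
c,im=ov("w",.552,.2405,11.7);print(c["pose"])
cv2.imwrite("pics/w2.png",cv2.resize(im[640:1180,880:1400],None,fx=1.1,fy=1.1))
E
```

```text
[[ 9.93694459e-02 -9.59165052e-01 -2.64817136e-01  6.24255792e-01]
 [-9.95050603e-01 -9.57583399e-02 -2.65450118e-02  2.49053372e-01]
 [ 1.02598277e-04  2.66144214e-01 -9.63933217e-01  3.85160299e-01]
 [ 0.00000000e+00  0.00000000e+00  0.00000000e+00  1.00000000e+00]]
```

View pics/w2.png

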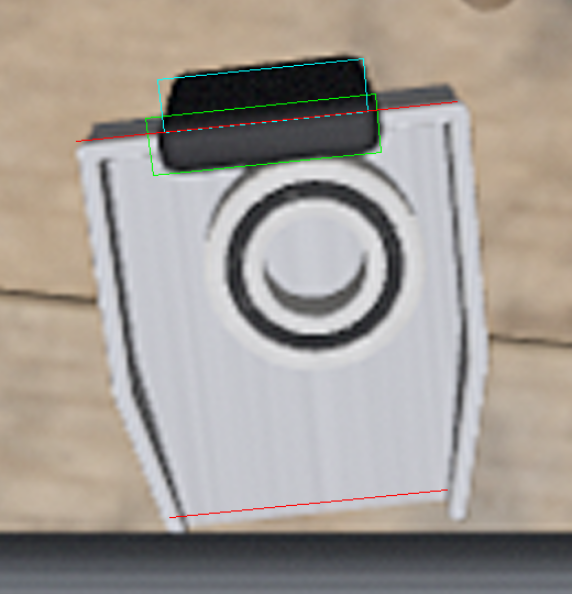

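The overlay is within about 2 mm: the grip is at (.551,.2395) and the yaw of 11.7° holds. I'll descend with a final twist of −6.5°.

```bash
python3 -m jog '{"fingers":[1,1,1,1,1],"dp":[[20,2,-1],[50,2,-1],[80,2,-1],[105,2,-1],[120,2,-1]],"twist":[-3,-6.5,-6.5,-6.5,-6.5]}' 20
python3 - <<'E'
from h import *
p,M=tcp();print(rel([.551,.2395,.046]),"tool y az",np.degrees(np.arctan2(M[1,1],M[0,1])))
E
```

```text
time_s: 4.9
tcp_pos: [0.5528, 0.2393, 0.1217]
eef_rot: [66.1, 89.9, -102.7]
contact_force: [0.6, -0.0, 0.5]
gripper_width: 0.0878
[75.7 -0.6  1.7] tool y az -78.87770851356666
```

```bash
python3 -m jog '{"fingers":[1,1,1,1,1],"dp":[[20,0,2],[42,-1,2],[60,-1,2],[72,-1,2],[76,-1,2]],"twist":[0,-0.5,-0.5,-0.5,-0.5]}'
python3 -m jog '{"fingers":[1,0.45,0.3,0.3,0.3],"dp":[[0,0,0],[0,0,0],[0,0,0],[0,0,0],[0,0,0]],"twist":[0,0,0,0,0]}' 20
python3 -m jog '{"fingers":[0.3,0.3,0.3,0.3,0.3],"dp":[[0,0,0],[0,0,0],[0,0,0],[-4,0,0],[-8,0,0]],"twist":[0,0,0,0,0]}' 30
python3 - <<'E'
from ov import *
p,M=tcp();print(r.get_state()['tcp_pos'],np.degrees(np.arctan2(M[1,1],M[0,1])))
c,im=ov("w",p[0],p[1],11.7,p[2]-.046)
cv2.imwrite("pics/w3.png",cv2.resize(im,(800,600),interpolation=cv2.INTER_AREA))
E
```

```text
time_s: 5.4
tcp_pos: [0.5502, 0.2394, 0.0445]
eef_rot: [41.8, 89.8, -126.7]
contact_force: [-0.8, 0.1, 0.2]
gripper_width: 0.0877
time_s: 5.9
tcp_pos: [0.5504, 0.2396, 0.045]
eef_rot: [46.9, 89.9, -121.7]
contact_force: [-0.0, -0.2, -0.4]
gripper_width: 0.0613
time_s: 6.4
tcp_pos: [0.55, 0.2394, 0.0528]
eef_rot: [38.1, 89.8, -130.5]
contact_force: [0.5, -0.7, -3.6]
gripper_width: 0.0459
[0.55002537 0.23938072 0.05279663] -78.55146285628729
```

View pics/w3.png

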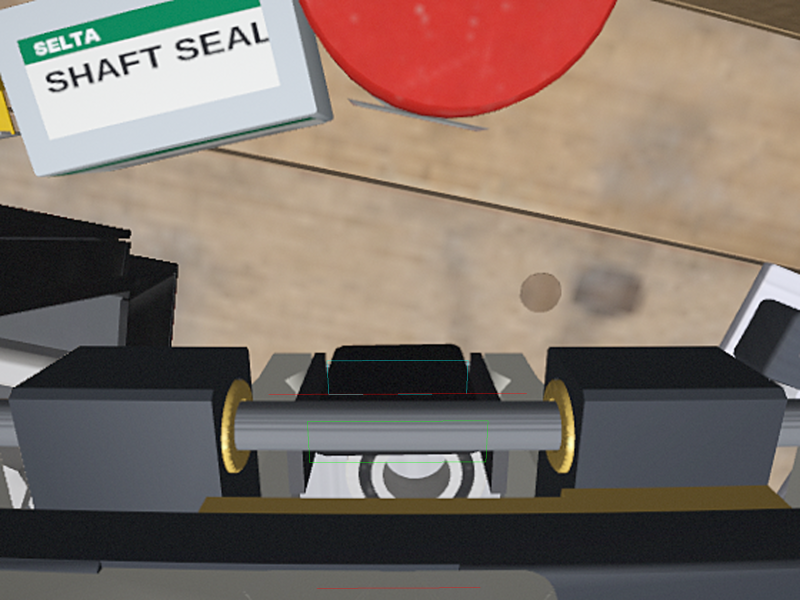

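```bash
python3 - <<'E'
from h import *
s=r.get_state();print(s["contact_force"],s["moment"])
c=r.capture("wrist");p,_=tcp()
for pit in(0,4,8,12):
    M=R.from_euler("zy",[11.5,-pit],degrees=True).as_matrix()
    for z in(18.5,):
        P=np.array([[-40,-5,z-48],[-6,-23,66-48],[-6,23,18],[6,0,18]])/1000.
        print(pit,(proj(c,P@M.T+p+[0,0,.002])*800/560).round(0).tolist())
E
```

```text
[-0.09213547  1.01131579 -2.26590072] [-0.05823123  0.02108099  0.00253033]
0 [[411.0, 469.0], [485.0, 461.0], [309.0, 461.0], [397.0, 420.0]]
4 [[412.0, 460.0], [484.0, 465.0], [309.0, 463.0], [396.0, 425.0]]
8 [[413.0, 451.0], [482.0, 468.0], [309.0, 465.0], [395.0, 430.0]]
12 [[414.0, 442.0], [481.0, 471.0], [309.0, 467.0], [394.0, 435.0]]
```

```bash
python3 -m jog '{"fingers":[0.3,0.3,0.3,0.3,0.3],"dp":[[-5,0,0],[-15,-1,3],[-28,-2,10],[-40,-5,24],[-47,-9,42]],"twist":[0,0,0,0,0]}' 30
python3 -m jog '{"fingers":[0.3,0.3,0.3,0.3,0.3],"dp":[[0,-3,20],[0,-3,42],[0,5,60],[0,20,76],[0,42,86]],"twist":[0,0,0,0,0]}'
python3 - <<'E'
from h import *
s=r.get_state();print(s["contact_force"],s["moment"],s["tcp_pos"])
a=r.capture("scene");p=s["tcp_pos"]
cv2.imwrite("pics/s2.png",a["frame"][:,:,::-1])
q=proj(a,[p+[0,0,.02],p+[-.11,-.02,-.046]]);print(q)
x,y=map(int,q[0]);im=cv2.imread("pics/s2.png")[max(0,y-60):y+100,max(0,x-110):x+110]
cv2.imwrite("pics/s2c.png",cv2.resize(im,None,fx=3.5,fy=3.5,interpolation=cv2.INTER_CUBIC))
E
```

```text
time_s: 7.0
tcp_pos: [0.5077, 0.2407, 0.1025]
eef_rot: [171.6, 89.9, 3.0]
contact_force: [-0.8, 1.1, -2.8]
gripper_width: 0.046
time_s: 7.5
tcp_pos: [0.4305, 0.1824, 0.1036]
eef_rot: [-161.5, 89.9, 30.1]
contact_force: [0.8, 0.6, -2.3]
gripper_width: 0.0459
[ 0.81471865  0.5998448  -2.29903505] [-0.09196953 -0.02763921 -0.01087229] [0.43054173 0.18238092 0.10357901]
[[260.88770015 228.2727143 ]
 [298.96287178 271.60458741]]
```

View pics/s2c.png

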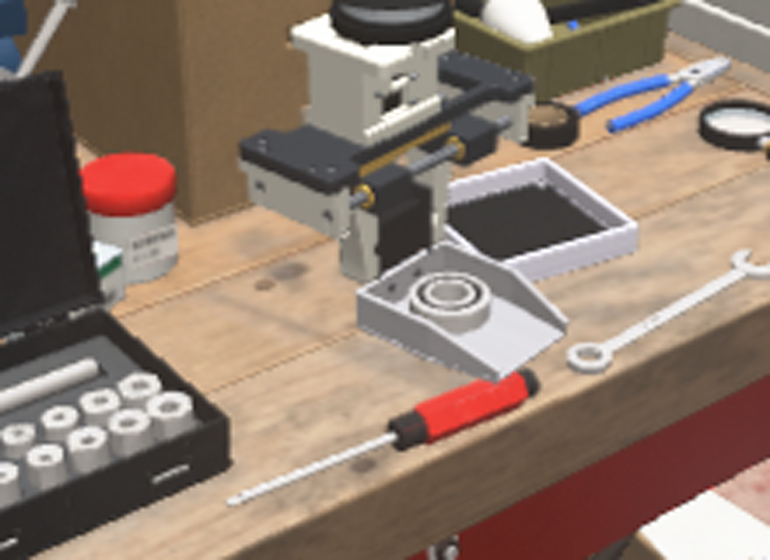

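The scene view shows the pan level in the jaws, with the bearing still seated at the back. I carry it across and turn it.

```bash
python3 -m jog '{"fingers":[0.3,0.3,0.3,0.3,0.3],"dp":[[0,28,5],[0,65,13],[0,105,21],[0,145,29],[0,183,37]],"twist":[0,0,0,0,0]}' 30
python3 -m jog '{"fingers":[0.3,0.3,0.3,0.3,0.3],"dp":[[0,35,7],[0,70,14],[0,100,20],[0,125,25],[0,145,29]],"twist":[5,13,21,29,37]}'
python3 -m jog '{"fingers":[0.3,0.3,0.3,0.3,0.3],"dp":[[0,8,0],[0,10,0],[0,10,0],[0,10,0],[0,10,0]],"twist":[8,16,24,32,40]}'
python3 -m jog '{"fingers":[0.3,0.3,0.3,0.3,0.3],"dp":[[0,0,0],[0,0,0],[0,0,0],[0,0,0],[0,0,0]],"twist":[8,16,23,28,30]}'
python3 - <<'E'
from h import *
p,M=tcp();print("target az 171.4; tool y az",np.degrees(np.arctan2(M[1,1],M[0,1])),p,r.get_state()["joints"])
c=np.array([.5221,-.0014,0]);d=R.from_euler("z",-8.57,degrees=True).as_matrix()
for L in(-40,-38):print(L,rel(c+d@[0,(L-113)/1000.,.074]))
E
```

```text
time_s: 8.05
tcp_pos: [0.4287, -0.009, 0.1044]
eef_rot: [-175.4, 89.9, 16.1]
contact_force: [1.5, -0.2, -3.0]
gripper_width: 0.0458
time_s: 8.55
tcp_pos: [0.429, -0.1582, 0.1054]
eef_rot: [-144.4, 89.8, 9.7]
contact_force: [0.2, 0.8, -2.8]
gripper_width: 0.0454
time_s: 9.05
tcp_pos: [0.4246, -0.1671, 0.1064]
eef_rot: [-106.7, 89.7, 7.1]
contact_force: [0.6, 0.7, -2.0]
gripper_width: 0.0459
time_s: 9.55
tcp_pos: [0.4245, -0.1669, 0.1075]
eef_rot: [-77.6, 89.7, 6.0]
contact_force: [0.0, -0.4, -1.9]
gripper_width: 0.0457
target az 171.4; tool y az 173.5968692502673 [ 0.42452703 -0.16690011  0.10747891] [ 3.38912777e+00  7.87224608e+00 -3.68403106e+01 -2.13450976e-02
 -4.49517908e+01 -9.77699067e+00]
-40 [ 33.9 -72.5  22.4]
-38 [ 33.9 -72.6  24.4]
```

```bash
python3 -m jog '{"fingers":[0.3,0.3,0.3,0.3,0.3],"dp":[[0,-12,4],[2,-32,10],[8,-52,16],[15,-66,20],[20,-72,22]],"twist":[1,2.2,2.2,2.2,2.2]}' 30
python3 - <<'E'
from h import *
p,M=tcp();s=r.get_state();print("target az 171.4; tool y az",np.degrees(np.arctan2(M[1,1],M[0,1])),p,s["contact_force"],s["moment"])
c=np.array([.5221,-.0014,0]);d=R.from_euler("z",-8.57,degrees=True).as_matrix()
print(rel(c+d@[0,-.153,.072]))
a=r.capture("scene");q=proj(a,[p])[0].astype(int);print(q)
im=a["frame"][:,:,::-1][q[1]-60:q[1]+75,q[0]-110:q[0]+70]
cv2.imwrite("pics/s3.png",cv2.resize(im,None,fx=4,fy=4,interpolation=cv2.INTER_CUBIC))
E
```

```text
time_s: 10.05
tcp_pos: [0.5001, -0.1526, 0.0876]
eef_rot: [-76.4, 89.6, 5.1]
contact_force: [-0.0, -0.5, -3.6]
gripper_width: 0.0463
target az 171.4; tool y az 171.43859142629034 [ 0.50012331 -0.15260682  0.08764123] [-0.0208675  -0.49229324 -3.64562166] [-0.0402188   0.211306   -0.02882266]
[15.6  0.9 -0.2]
[344 194]
```

View pics/s3.png

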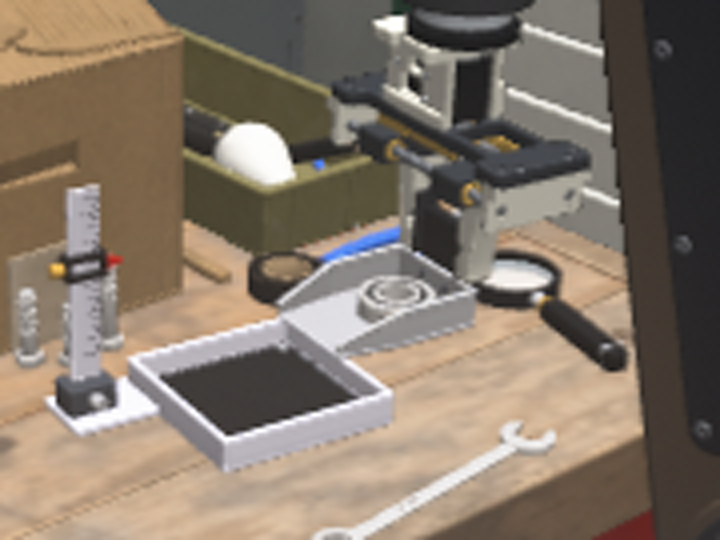

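The scene view shows the pan level, its lip over the tray's −y wall, and the bearing still at the back. I lower it to just above the wall and ease the grip in steps, tracking the bearing and the tray floor by code.

```bash
cat >chk.py <<'E'
from h import *
C=np.array([.5221,-.0014,0]);D=R.from_euler("z",-8.57,degrees=True).as_matrix()
def chk(tag):
    s=r.get_state();f=[s["contact_force"]]
    print(tag,s["time_s"],"tcp",s["tcp_pos"].round(4),"F",s["contact_force"].round(1),"M",s["moment"].round(3))
    a=r.capture("top");g=cv2.cvtColor(a["frame"],cv2.COLOR_RGB2GRAY)
    cv2.imwrite(f"pics/t_{tag}.png",a["frame"][:,:,::-1])
    P=np.array([[x,y,.006] for x,y in[(-.052,-.025),(.052,-.025),(.052,.052),(-.052,.052)]])@D.T+C
    m=np.zeros_like(g);cv2.fillPoly(m,[np.int32(proj(a,P).round())],255)
    b=(g>110)&(m>0);print(" bright in tray",b.sum(),"of",(m>0).sum(), "ctr",(D.T@(onz(a,np.argwhere(b).mean(0)[::-1],.022)-C)).round(4) if b.sum()>5 else "")
    # profile along pan axis in top image: grey per 5 mm from grip, tray -y
    q=proj(a,np.array([[.0,y,.03] for y in np.arange(-.15,-.02,.006)])@D.T+C)
    print(" prof",[int(cv2.getRectSubPix(g,(3,3),tuple(map(float,x))).mean()) for x in q])
E
python3 -m jog '{"fingers":[0.3,0.3,0.3,0.3,0.3],"dp":[[4,0,0],[9,0,0],[13,0,0],[14,0,0],[14,0,0]],"twist":[0,0,0,0,0]}' 30
python3 -c "from chk import *;chk('a')"
python3 -m jog '{"fingers":[0.3,0.3,0.3,0.3,0.3],"dp":[[0,0,0],[0,0,0],[0,0,0],[0,0,0],[0,0,0]],"twist":[0,0,0,0,0]}' 12
python3 -c "from chk import *;chk('b')"
python3 -m jog '{"fingers":[0.3,0.3,0.3,0.3,0.3],"dp":[[0,0,0],[0,0,0],[0,0,0],[0,0,0],[0,0,0]],"twist":[0,0,0,0,0]}' 7
python3 -c "from chk import *;chk('c')"
```

```text
time_s: 10.6
tcp_pos: [0.4994, -0.1527, 0.0726]
eef_rot: [-74.3, 89.7, 7.1]
contact_force: [-0.7, -0.3, -2.7]
gripper_width: 0.0456
a 10.6 tcp [ 0.4994 -0.1527  0.0726] F [-0.7 -0.3 -2.7] M [-0.092  0.221  0.012]
 bright in tray 12 of 1300 ctr [ 0.0274 -0.0202  0.022 ]
 prof [92, 93, 94, 95, 96, 97, 98, 99, 100, 103, 104, 106, 107, 78, 162, 173, 189, 112, 57, 49, 53, 55]
time_s: 11.15
tcp_pos: [0.4997, -0.1527, 0.0729]
eef_rot: [-75.0, 89.7, 6.5]
contact_force: [-0.2, 1.0, -1.8]
gripper_width: 0.0459
b 11.15 tcp [ 0.4997 -0.1527  0.0729] F [-0.2  1.  -1.8] M [-0.082  0.141  0.022]
 bright in tray 13 of 1300 ctr [ 0.0276 -0.0198  0.022 ]
 prof [92, 94, 95, 95, 96, 97, 98, 99, 101, 103, 103, 106, 106, 79, 162, 173, 189, 112, 58, 49, 53, 55]
time_s: 11.7
tcp_pos: [0.4997, -0.1527, 0.0729]
eef_rot: [-75.2, 89.7, 6.2]
contact_force: [0.6, -0.2, -1.0]
gripper_width: 0.0461
c 11.7 tcp [ 0.4997 -0.1527  0.0729] F [ 0.6 -0.2 -1. ] M [0.018 0.128 0.007]
 bright in tray 14 of 1300 ctr [ 0.0278 -0.0197  0.022 ]
 prof [93, 93, 94, 95, 97, 97, 98, 99, 101, 103, 104, 106, 106, 79, 163, 173, 188, 112, 58, 49, 52, 54]
```

```bash
python3 -m jog '{"fingers":[0.3,0.3,0.3,0.3,0.3],"dp":[[-3,0,0],[-7,0,0],[-11,0,0],[-15,0,0],[-15,0,0]],"twist":[0,0,0,0,0]}' 7
python3 -c "from chk import *;chk('d')"
```

```text
time_s: 12.25
tcp_pos: [0.5001, -0.1527, 0.0887]
eef_rot: [-76.8, 89.6, 4.7]
contact_force: [-0.0, -0.5, -1.6]
gripper_width: 0.0463
d 12.25 tcp [ 0.5001 -0.1527  0.0887] F [-0.  -0.5 -1.6] M [0.05  0.099 0.014]
 bright in tray 23 of 1300 ctr [ 0.0286 -0.0161  0.022 ]
 prof [91, 92, 93, 94, 96, 96, 97, 98, 99, 100, 101, 103, 91, 94, 179, 168, 162, 83, 49, 52, 56, 57]
```

```bash
python3 -m jog '{"fingers":[0.3,0.3,0.3,0.3,0.3],"dp":[[-2,0,0],[-4,0,0],[-6,0,0],[-6,0,0],[-6,0,0]],"twist":[0,0,0,0,0]}' 7
python3 -c "from chk import *;chk('e')"
python3 -m jog '{"fingers":[0.3,0.3,0.3,0.3,0.3],"dp":[[-1,0,0],[-3,0,0],[-4,0,0],[-4,0,0],[-4,0,0]],"twist":[0,0,0,0,0]}' 7
python3 -c "from chk import *;chk('f')"
```

```text
time_s: 12.8
tcp_pos: [0.5, -0.1527, 0.0945]
eef_rot: [-76.3, 89.6, 5.1]
contact_force: [0.2, 0.0, -2.5]
gripper_width: 0.046
e 12.8 tcp [ 0.5    -0.1527  0.0945] F [ 0.2  0.  -2.5] M [-0.071  0.142  0.027]
 bright in tray 25 of 1300 ctr [ 0.0286 -0.0105  0.022 ]
 prof [91, 92, 92, 94, 94, 94, 96, 98, 99, 99, 101, 102, 84, 113, 172, 166, 155, 78, 48, 54, 57, 59]
time_s: 13.35
tcp_pos: [0.4999, -0.1526, 0.0984]
eef_rot: [-75.9, 89.6, 5.6]
contact_force: [0.1, -0.8, -3.3]
gripper_width: 0.0457
f 13.35 tcp [ 0.4999 -0.1526  0.0984] F [ 0.1 -0.8 -3.3] M [-0.078  0.161 -0.004]
 bright in tray 37 of 1300 ctr [ 0.029  -0.0069  0.022 ]
 prof [90, 91, 92, 93, 95, 95, 96, 97, 97, 99, 100, 102, 83, 130, 164, 175, 142, 73, 50, 54, 58, 59]
```

```bash
python3 -m jog '{"fingers":[0.3,0.3,0.3,0.3,0.3],"dp":[[0,0,0],[0,0,0],[0,0,0],[0,0,0],[0,0,0]],"twist":[0,0,0,0,0]}' 5
python3 -c "from chk import *;chk('g')"
python3 - <<'E'
from h import *
import glob
p,_=tcp();a=r.capture("scene");q=proj(a,[p])[0].astype(int)
im=a["frame"][:,:,::-1][q[1]-40:q[1]+80,q[0]-110:q[0]+50]
cv2.imwrite("pics/s4.png",cv2.resize(im,None,fx=5,fy=5,interpolation=cv2.INTER_CUBIC))
E
```

```text
time_s: 13.9
tcp_pos: [0.4999, -0.1527, 0.0984]
eef_rot: [-75.7, 89.6, 5.7]
contact_force: [0.2, 0.8, -3.0]
gripper_width: 0.0461
g 13.9 tcp [ 0.4999 -0.1527  0.0984] F [ 0.2  0.8 -3. ] M [0.131 0.186 0.03 ]
 bright in tray 36 of 1300 ctr [ 0.0284 -0.005   0.022 ]
 prof [89, 91, 92, 93, 94, 95, 96, 97, 98, 100, 100, 101, 82, 127, 168, 176, 143, 73, 49, 54, 57, 59]
```

View pics/s4.png

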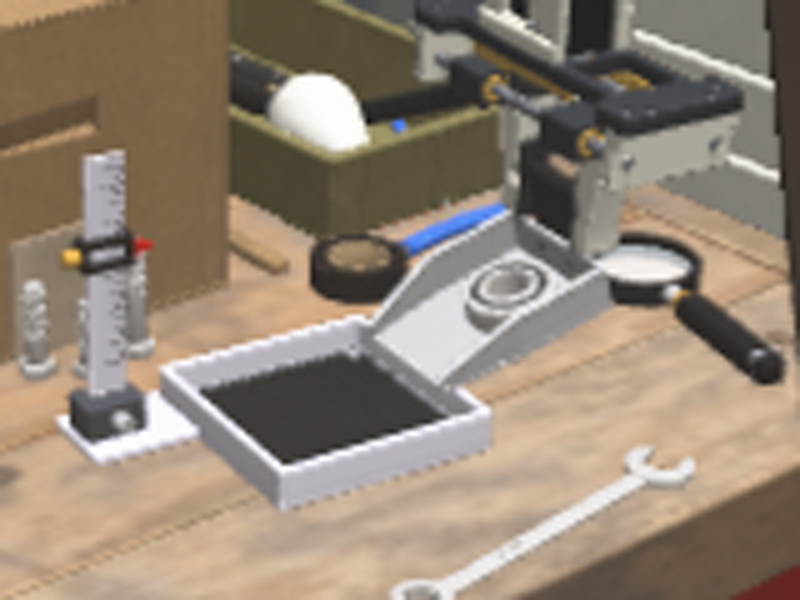

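The pan is now tipped about 15° with its lip just past the wall, and the bearing has not slid yet. I push the lip 16 mm further in, then raise.

```bash
python3 -m jog '{"fingers":[0.3,0.3,0.3,0.3,0.3],"dp":[[-1,0,3],[-2,0,7],[-3,0,11],[-3,0,15],[-3,0,16]],"twist":[0,0,0,0,0]}' 6
python3 -c "from chk import *;chk('h')"
python3 -m jog '{"fingers":[0.3,0.3,0.3,0.3,0.3],"dp":[[-1,0,0],[-3,0,0],[-4,0,0],[-4,0,0],[-4,0,0]],"twist":[0,0,0,0,0]}' 5
python3 -c "from chk import *;chk('i')"
```

```text
time_s: 14.5
tcp_pos: [0.5024, -0.1363, 0.1015]
eef_rot: [-75.5, 89.6, 6.0]
contact_force: [-0.1, 0.5, -2.8]
gripper_width: 0.0459
h 14.5 tcp [ 0.5024 -0.1363  0.1015] F [-0.1  0.5 -2.8] M [-0.083  0.117  0.038]
 bright in tray 145 of 1300 ctr [ 0.0226 -0.0076  0.022 ]
 prof [87, 89, 90, 91, 92, 93, 95, 96, 97, 98, 99, 101, 102, 104, 106, 109, 90, 120, 214, 228, 172, 116]
time_s: 15.05
tcp_pos: [0.5026, -0.1365, 0.1057]
eef_rot: [-76.6, 89.6, 4.8]
contact_force: [0.1, 0.1, -0.1]
gripper_width: 0.0462
i 15.05 tcp [ 0.5026 -0.1365  0.1057] F [ 0.1  0.1 -0.1] M [-0.029  0.18  -0.056]
 bright in tray 146 of 1300 ctr [ 0.0225 -0.0069  0.022 ]
 prof [86, 88, 90, 92, 92, 94, 95, 96, 96, 98, 98, 101, 101, 103, 105, 108, 82, 137, 221, 230, 155, 112]
```

```bash
python3 - <<'E'
from h import *
print([r.get_state()["contact_force"].round(1).tolist()])
t=r.capture("top")["frame"][150:260,270:370,::-1];a=r.capture("scene");p,_=tcp();q=proj(a,[p])[0].astype(int)
im=a["frame"][:,:,::-1][q[1]-30:q[1]+80,q[0]-100:q[0]+40]
cv2.imwrite("pics/v11.png",cv2.resize(np.hstack([t,im]),None,fx=3.3,fy=3.3,interpolation=cv2.INTER_CUBIC))
E
```

```text
[[-0.7, -0.2, 0.7]]
```

View pics/v11.png

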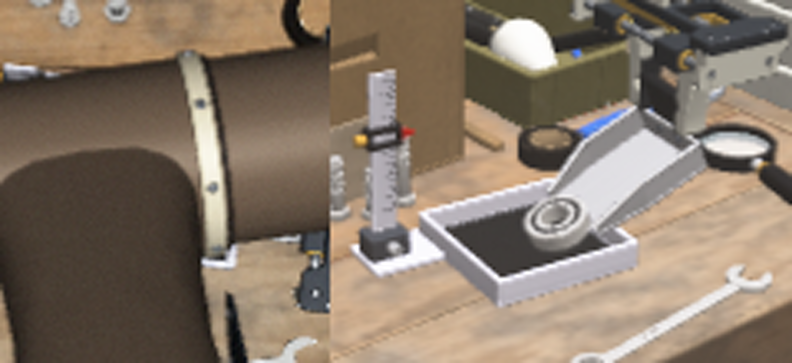

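The scene view shows the bearing at (557,222) with its front on the tray floor and its back still on the lip; the arm blocks the top camera. I draw the pan back from under it.

```bash
python3 -m jog '{"fingers":[0.3,0.3,0.3,0.3,0.3],"dp":[[0,0,-4],[-1,0,-9],[-2,0,-15],[-3,0,-21],[-4,0,-25]],"twist":[0,0,0,0,0]}' 15
python3 -m jog '{"fingers":[0.3,0.3,0.3,0.3,0.3],"dp":[[-5,0,-3],[-12,0,-5],[-20,0,-8],[-28,0,-10],[-32,0,-10]],"twist":[0,0,0,0,0]}' 25
python3 - <<'E'
from h import *
from chk import C,D
s=r.get_state();print(s["contact_force"].round(1),s["tcp_pos"])
a=r.capture("scene")
q=proj(a,[C])[0].astype(int)
im=a["frame"][:,:,::-1][q[1]-60:q[1]+40,q[0]-50:q[0]+85].copy();print(q)
cv2.imwrite("pics/v12.png",cv2.resize(im,None,fx=5.5,fy=5.5,interpolation=cv2.INTER_CUBIC))
E
```

```text
time_s: 15.7
tcp_pos: [0.4984, -0.162, 0.1095]
eef_rot: [-77.3, 89.6, 4.1]
contact_force: [0.4, -0.4, -1.6]
gripper_width: 0.0457
time_s: 16.2
tcp_pos: [0.4972, -0.1721, 0.1428]
eef_rot: [-79.0, 89.6, 2.4]
contact_force: [-0.5, -0.9, -0.9]
gripper_width: 0.0456
[-0.5 -0.9 -0.9] [ 0.49722536 -0.1720945   0.14281176]
[296 235]
```

View pics/v12.png

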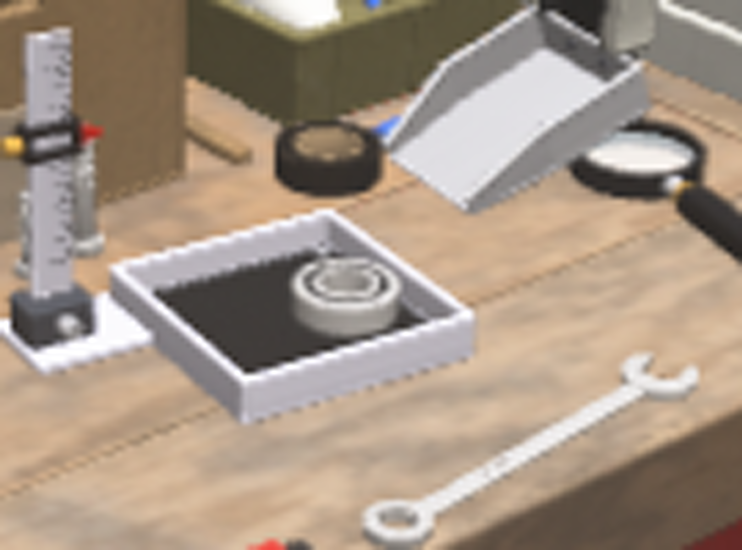

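The bearing lies flat in the tray (crop (348,283)) and the empty pan is clear. I carry the pan to the free area left of the tray, and locate the bearing by code from this view.

```bash
python3 -m jog '{"fingers":[0.3,0.3,0.3,0.3,0.3],"dp":[[-10,5,0],[-20,14,10],[-27,25,35],[-27,37,70],[-27,48,108]],"twist":[0,0,0,0,0]}' 30
python3 -m jog '{"fingers":[0.3,0.3,0.3,0.3,0.3],"dp":[[0,12,42],[0,22,84],[0,30,124],[0,36,160],[0,40,180]],"twist":[0,0,0,0,0]}'
python3 - <<'E'
from h import *
from chk import C,D
p,M=tcp();s=r.get_state();print(p,s["contact_force"].round(1),rel([.45,.15,.08]))
a=r.capture("scene");q=proj(a,[C])[0].astype(int)
b=onz(a,((348.5)/5.5-.5+q[0]-50,(283.5)/5.5-.5+q[1]-60),.022);print("bearing",b,"tray",D.T@(b-C))
E
```

```text
time_s: 16.75
tcp_pos: [0.4648, -0.0569, 0.1708]
eef_rot: [-77.1, 89.5, 4.2]
contact_force: [1.1, 0.2, -1.7]
gripper_width: 0.0457
time_s: 17.25
tcp_pos: [0.4516, 0.1299, 0.1718]
eef_rot: [-72.1, 89.4, 9.4]
contact_force: [-0.4, -0.6, -2.0]
gripper_width: 0.046
[0.45161079 0.12986297 0.17176777] [-0.4 -0.6 -2. ] [91.8  5.5 19.4]
bearing [ 0.51276852 -0.03734031  0.022     ] tray [-0.00387155 -0.03692958  0.022     ]
```

```bash
python3 -m jog '{"fingers":[0.3,0.3,0.3,0.3,0.3],"dp":[[10,3,10],[30,5,19],[50,5,19],[65,5,19],[72,5,19]],"twist":[0,0,0,0,0]}' 20
python3 -m jog '{"fingers":[0.3,0.3,0.3,0.3,0.3],"dp":[[5,0,0],[11,0,0],[17,0,0],[23,0,0],[29,0,0]],"twist":[0,0,0,0,0]}' 8
python3 -m jog '{"fingers":[0.3,0.3,0.3,0.3,0.3],"dp":[[6,0,0],[12,0,0],[18,0,0],[22,0,0],[24,0,0]],"twist":[0,0,0,0,0]}' 8
python3 -c "
from h import *
print(tcp(),r.get_state()['contact_force'])"
```

```text
time_s: 17.8
tcp_pos: [0.4494, 0.1505, 0.0983]
eef_rot: [-75.8, 89.5, 5.6]
contact_force: [-0.2, -0.0, -0.6]
gripper_width: 0.0459
time_s: 18.3
tcp_pos: [0.45, 0.1507, 0.0692]
eef_rot: [-73.1, 89.4, 8.4]
contact_force: [-0.2, -0.9, 0.0]
gripper_width: 0.0458
time_s: 18.8
tcp_pos: [0.4503, 0.1506, 0.0452]
eef_rot: [-76.1, 89.4, 5.4]
contact_force: [-3.5, -0.1, 11.8]
gripper_width: 0.0461
(array([0.45028402, 0.15063285, 0.04523877]), array([[ 9.62796021e-03, -9.88968780e-01,  1.47810877e-01],
       [ 9.13191341e-04,  1.47826363e-01,  9.89012908e-01],
       [-9.99953233e-01, -9.38719732e-03,  2.32638407e-03]])) [-3.52635224 -0.06896388 11.79040824]
```

```bash
python3 -m jog '{"fingers":[0.6,0.8,1,1,1],"dp":[[0,0,0],[0,0,0],[0,0,0],[0,0,0],[0,0,0]],"twist":[0,0,0,0,0]}' 8
python3 -m jog '{"fingers":[1,1,1,1,1],"dp":[[0,0,0],[-10,0,0],[-35,0,0],[-70,0,0],[-105,0,0]],"twist":[0,0,0,0,0]}'
python3 - <<'E'
from ov import *
p,M=tcp();print(p)
c,im=ov("w",.4503,.1506,-98.57)
cv2.imwrite("pics/v13.png",cv2.resize(im,(560,420),interpolation=cv2.INTER_AREA))
t=r.capture("scene");q=proj(t,[[.46,.2,0]])[0].astype(int);f=t["frame"][:,:,::-1]
f=f[max(0,q[1]-60):q[1]+60,max(0,q[0]-60):q[0]+60]
a=cv2.imread("pics/v13.png");cv2.imwrite("pics/v13.png",cv2.resize(np.hstack([a,cv2.resize(f,(420,420),interpolation=cv2.INTER_CUBIC)]),None,fx=.8,fy=.8))
E
```

```text
time_s: 19.3
tcp_pos: [0.4503, 0.1507, 0.0453]
eef_rot: [-75.6, 89.4, 5.9]
contact_force: [-0.3, 0.8, 0.9]
gripper_width: 0.0792
time_s: 19.8
tcp_pos: [0.449, 0.1502, 0.152]
eef_rot: [-78.2, 89.5, 3.3]
contact_force: [0.8, 0.8, -0.5]
gripper_width: 0.0874
[0.44899396 0.15024375 0.15197196]
```

View pics/v13.png

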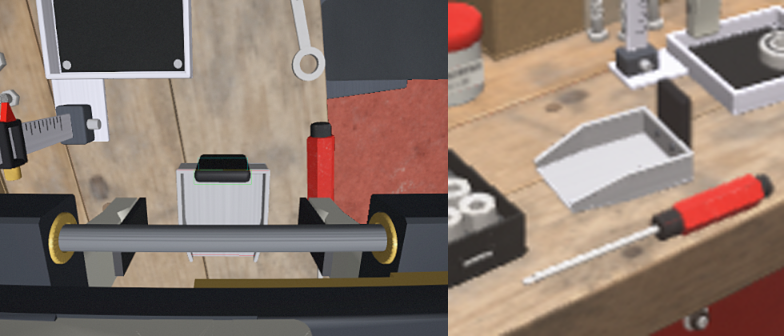

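The pan stands flat and upright, clear of the tray. Next is the loupe.

```bash
python3 -m jog '{"fingers":[1,1,1,1,1],"dp":[[-5,-4,-25],[-10,-9,-62],[-10,-16,-105],[-10,-23,-148],[-10,-30,-190]],"twist":[-4,-12,-20,-28,-36]}' 40
python3 -c "
from h import *
p,M=tcp();print(rel([.452,-.243,.16]),np.degrees(np.arctan2(M[1,1],M[0,1])))"
```

```text
time_s: 20.4
tcp_pos: [0.4532, -0.0342, 0.165]
eef_rot: [-96.5, 88.9, 19.7]
contact_force: [0.9, -0.1, -0.2]
gripper_width: 0.0873
[   3.7   93.4 -186.8] -153.77946548757134
```

```bash
python3 -m jog '{"fingers":[1,1,1,1,1],"dp":[[0,20,-40],[0,40,-80],[0,60,-120],[0,78,-156],[0,93,-187]],"twist":[-8,-16,-24,-32,-40]}' 40
python3 -m jog '{"fingers":[1,1,1,1,1],"dp":[[0,0,0],[0,0,0],[0,0,0],[0,0,0],[0,0,0]],"twist":[-7,-9,-9,-9,-9]}' 40
python3 - <<'E'
from h import *
from chk import C,D
p,M=tcp();print(p,"az",np.degrees(np.arctan2(M[1,1],M[0,1])),"toolx",M[:,0],r.get_state()["joints"].round(1))
t=r.capture("top");c=r.capture("wrist")
q=proj(t,[C])[0].astype(int);f=t["frame"][:,:,::-1][q[1]-35:q[1]+35,q[0]-35:q[0]+35];print("q",q)
w=cv2.resize(c["frame"][:,:,::-1],(560,420))
for P in([.5431,-.2663,.016],[.452,-.243,.018],[.4075,-.2316,.018]):
    x=proj(c,[P])[0];print(x);cv2.circle(w,tuple(int(v) for v in x),2,(0,255,0),-1)
cv2.imwrite("pics/v14.png",np.hstack([w[:420,:],cv2.resize(f,(240,240),interpolation=cv2.INTER_CUBIC)[:, :].copy() if 0 else np.vstack([cv2.resize(f,(240,240),interpolation=cv2.INTER_CUBIC),np.zeros((180,240,3),np.uint8)])]))
E
```

```text
time_s: 20.9
tcp_pos: [0.4523, -0.2384, 0.1641]
eef_rot: [-132.9, 88.9, 19.2]
contact_force: [1.4, 0.7, -0.3]
gripper_width: 0.0877
time_s: 21.4
tcp_pos: [0.4523, -0.2381, 0.1643]
eef_rot: [-141.9, 88.9, 19.2]
contact_force: [0.0, -0.1, -0.0]
gripper_width: 0.0878
[ 0.45228158 -0.23811028  0.16425949] az -108.93387120995777 toolx [ 0.01829298  0.00635604 -0.99981247] [ -6.1   8.7 -26.5  -0.6 -53.9  77.5]
q [317 203]
[277.02657325  76.33914458]
[286.41846352 199.47774063]
[290.47143472 253.15505464]
```

View pics/v14.png

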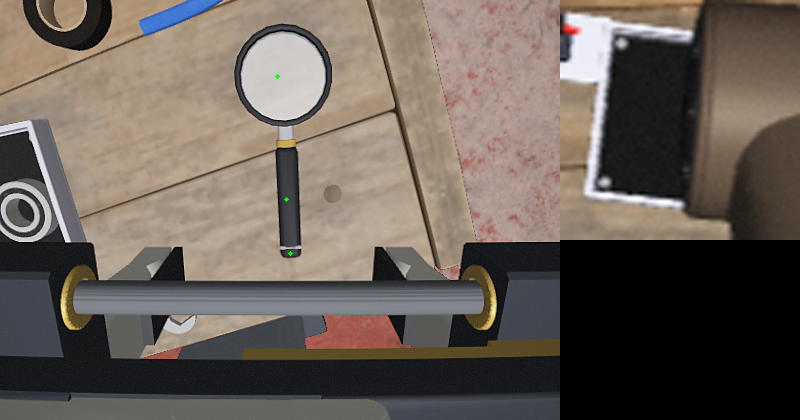

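The wrist view shows the lens at (283,75), the handle axis from (287,150) to (290.5,250), and the bearing top at about (22,210).

```bash
python3 - <<'E'
from h import *
from chk import C,D
c=r.capture("wrist")
L=onz(c,(283.5,75),.012);A=onz(c,(287,150),.018);B=onz(c,(290.5,250),.018);b=onz(c,(22,210),.022)
print(L,A,B,"yaw",[np.degrees(np.arctan2(*(L-X)[1::-1])) for X in(A,B)]);print("bearing",b,D.T@(b-C))
y=np.radians(np.degrees(np.arctan2(*(L-B)[1::-1])));g=L-.095*np.array([np.cos(y),np.sin(y),0]);print("grip",g,rel([g[0],g[1],.011]),"dist L-B",np.linalg.norm(L-B))
E
```

```text
[ 0.54279802 -0.27126555  0.012     ] [ 0.48913223 -0.25594095  0.018     ] [ 0.41017112 -0.23251346  0.018     ] yaw [np.float64(-15.937024318379285), np.float64(-16.287769200736555)]
bearing [ 0.51411274 -0.03580015  0.022     ] [-0.00277185 -0.0352063   0.022     ]
grip [ 0.45161083 -0.24462168  0.012     ] [153.1   8.2   0.9] dist L-B 0.13830263004732218
```

```bash
python3 -m jog '{"fingers":[1,1,1,1,1],"dp":[[20,4,0],[50,8,1],[80,8,1],[105,8,1],[120,8,1]],"twist":[-1,-2.7,-2.7,-2.7,-2.7]}' 40
python3 - <<'E'
from h import *
from chk import C,D
p,M=tcp();print(rel([.4516,-.2446,.0195]),"az",np.degrees(np.arctan2(M[1,1],M[0,1])))
t=r.capture("top");s=r.capture("scene")
f=lambda x,y:((x+.5)/5-.5+195,(y+.5)/5-.5+155); g=lambda x,y:((x+.5)/3.8-.5+190,(y+.5)/3.8-.5+160)
P=C+D@[.041,.080,0];print(P)
for c,q in((t,f(465,109)),(s,g(283,148)),(s,((103.5)/5.5-.5+246,130.5/5.5-.5+175))):
    print([(z,(np.linalg.norm(proj(c,[[P[0],P[1],z]])[0]-q)).round(2)) for z in(.104,.107,.110,.113,.116,.119)], proj(c,[[P[0],P[1],.112]])[0]-q)
E
```

```text
time_s: 22.05
tcp_pos: [0.4502, -0.2442, 0.0423]
eef_rot: [-141.1, 89.0, 22.7]
contact_force: [-0.2, 0.0, 0.3]
gripper_width: 0.0877
[22.8  0.2 -1.2] az -106.20521517638801
[0.57456363 0.07159704 0.        ]
[(0.104, np.float64(0.96)), (0.107, np.float64(0.77)), (0.11, np.float64(0.57)), (0.113, np.float64(0.37)), (0.116, np.float64(0.18)), (0.119, np.float64(0.05))] [-0.00111258  0.43815407]
[(0.104, np.float64(3.27)), (0.107, np.float64(2.47)), (0.11, np.float64(1.93)), (0.113, np.float64(1.88)), (0.116, np.float64(2.37)), (0.119, np.float64(3.15))] [-1.82813481 -0.07522548]
[(0.104, np.float64(3.69)), (0.107, np.float64(2.87)), (0.11, np.float64(2.26)), (0.113, np.float64(2.05)), (0.116, np.float64(2.35)), (0.119, np.float64(3.02))] [-2.04105347  0.27644916]
```

```bash
python3 -m jog '{"fingers":[1,1,1,1,1],"dp":[[10,0,-1],[18,0,-1],[22,0,-1],[23,0,-1],[23,0,-1]],"twist":[0,0,0,0,0]}' 40
python3 -m jog '{"fingers":[0.5,0,0,0,0],"dp":[[0,0,0],[0,0,0],[0,0,0],[0,0,0],[0,0,0]],"twist":[0,0,0,0,0]}' 40
python3 -m jog '{"fingers":[0,0,0,0,0],"dp":[[0,0,0],[0,0,0],[0,0,0],[0,0,0],[0,0,0]],"twist":[0,0,0,0,0]}' 50
python3 -c "
from h import *
p,M=tcp();print(p,M[:,0],np.degrees(np.arctan2(M[1,1],M[0,1])))"
```

```text
time_s: 22.65
tcp_pos: [0.4511, -0.2442, 0.0193]
eef_rot: [-137.8, 89.1, 25.9]
contact_force: [-0.2, 0.2, 0.1]
gripper_width: 0.0873
time_s: 23.15
tcp_pos: [0.4511, -0.2443, 0.0194]
eef_rot: [-138.1, 89.1, 25.7]
contact_force: [-0.4, -0.0, -0.5]
gripper_width: 0.0531
time_s: 23.65
tcp_pos: [0.451, -0.2443, 0.0194]
eef_rot: [-138.1, 89.1, 25.6]
contact_force: [0.7, 0.1, -0.5]
gripper_width: 0.0176
[ 0.45104067 -0.24429518  0.01940942] [ 0.01442631  0.00692726 -0.99987194] -106.20122243440856
```

```bash
python3 -m jog '{"fingers":[0,0,0,0,0],"dp":[[-5,0,0],[-20,0,0],[-45,-5,2],[-75,-15,6],[-100,-30,13]],"twist":[0,0,0,0,0]}' 50
python3 -m jog '{"fingers":[0,0,0,0,0],"dp":[[-4,-30,13],[-4,-65,28],[-4,-100,43],[-4,-130,56],[-4,-150,65]],"twist":[0,0,0,0,0]}'
python3 -c "
from h import *
p,M=tcp();print(rel([.4222,-.0078,.1234]),M[:,0],np.degrees(np.arctan2(M[1,1],M[0,1])))"
```

```text
time_s: 24.15
tcp_pos: [0.4455, -0.2126, 0.121]
eef_rot: [-138.9, 89.1, 24.8]
contact_force: [1.5, -0.3, -1.0]
gripper_width: 0.0178
time_s: 24.65
tcp_pos: [0.4243, -0.0488, 0.1262]
eef_rot: [-138.2, 89.1, 25.6]
contact_force: [0.1, -0.6, -1.8]
gripper_width: 0.0174
[  3.  -38.8  13.5] [ 0.01490955  0.00713301 -0.9998634 ] -106.19548843990913
```

```bash
python3 -m jog '{"fingers":[0,0,0,0,0],"dp":[[1,-10,3],[2,-20,7],[3,-30,10],[3,-37,13],[3,-39,13.5]],"twist":[0,0,0,0,0]}' 50
python3 -m jog '{"fingers":[0,0,0,0,0],"dp":[[0,0,0],[0,0,0],[0,0,0],[0,0,0],[0,0,0]],"twist":[0,0,0,0,0]}'
python3 - <<'E'
from h import *
p,M=tcp();print(rel([.4222,-.0078,.1234]),M[:,0],p)
s=r.capture("scene");q=proj(s,[[.51,.0,.08]])[0].astype(int);o=q-[65,50];print(o)
k=6;f=cv2.resize(s["frame"][:,:,::-1][o[1]:o[1]+95,o[0]:o[0]+130],None,fx=k,fy=k,interpolation=cv2.INTER_CUBIC)
def pl(P,c):cv2.polylines(f,[np.int32((proj(s,P)-o+.5)*k-.5)],True,c,1)
a=np.linspace(0,2*np.pi,60);ci=lambda x,y,z,R0:np.c_[x+R0*np.cos(a),y+R0*np.sin(a),0*a+z]
pl(ci(.514,-.0348,.112+.008,.037),(0,255,0));pl(ci(.514,-.0348,.112-.008,.037),(0,255,255));pl(ci(.514,-.0348,.022,.026),(255,0,255))
cv2.imwrite("pics/v15.png",f)
E
```

```text
time_s: 25.15
tcp_pos: [0.4223, -0.0071, 0.1234]
eef_rot: [-138.2, 89.1, 25.6]
contact_force: [-0.7, 0.7, -0.9]
gripper_width: 0.0176
time_s: 25.65
tcp_pos: [0.4222, -0.0074, 0.1234]
eef_rot: [-138.2, 89.1, 25.6]
contact_force: [0.5, -0.5, -1.8]
gripper_width: 0.0176
[-0.   0.4 -0.1] [ 0.01470911  0.0070386  -0.99986704] [ 0.42224942 -0.0073701   0.12338104]
[234 160]
```

View pics/v15.png

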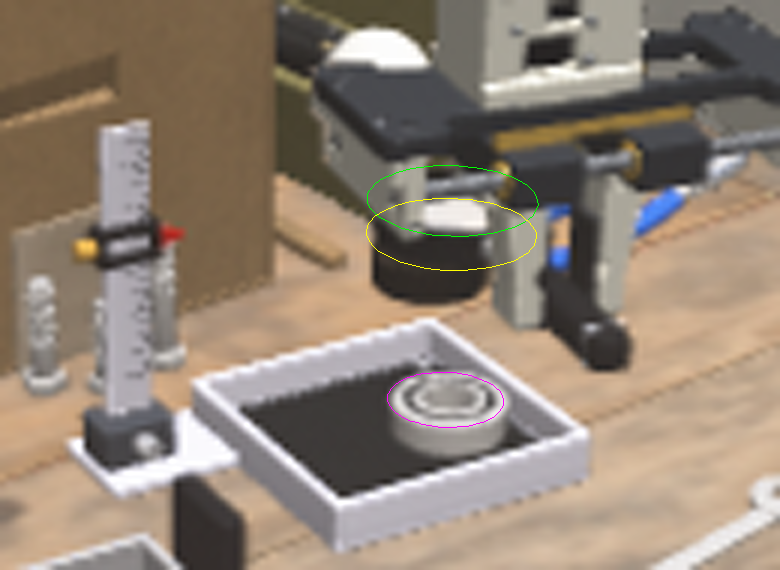

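The bearing overlay matches, but the lens rim sits about 14 mm below the level model (rim bottom at row 300 against 270). I compare it with droop and slip hypotheses, using the handle's tail cap at (607,345).

```bash
python3 - <<'E'
from h import *
s=r.capture("scene");o=np.array([234,160]);k=6
t=np.array([.4222,-.0074,.1234])
a=np.linspace(0,2*np.pi,60)
for pit in(0,4,8,12,16):
  for slip in(0,):
    M=R.from_euler("zy",[-16.2,pit],degrees=True).as_matrix()
    g=t+[.0006,-.0003,-.0105-slip]
    X=lambda P:(proj(s,np.atleast_2d(P)@M.T+g)-o+.5)*k-.5
    rb=X(np.c_[.095+.037*np.cos(a),.037*np.sin(a),0*a-.009]);rt=X(np.c_[.095+.037*np.cos(a),.037*np.sin(a),0*a+.007])
    print(pit,"tail",X([-.047,0,0])[0].round(),"rim bot max y",rb[:,1].max().round(),"minx",rb[:,0].min().round(),"maxx",rb[:,0].max().round(),"topmin y",rt[:,1].min().round(), "neck",X([.047,0,0])[0].round(),"lensz",(M@[.095,0,-.001]+g)[2].round(4))
E
```

```text
0 tail [604. 355.] rim bot max y 271.0 minx 365.0 maxx 535.0 topmin y 166.0 neck [500. 260.] lensz 0.1119
4 tail [605. 348.] rim bot max y 281.0 minx 366.0 maxx 536.0 topmin y 183.0 neck [500. 266.] lensz 0.1055
8 tail [604. 341.] rim bot max y 291.0 minx 368.0 maxx 538.0 topmin y 200.0 neck [500. 273.] lensz 0.0992
12 tail [604. 333.] rim bot max y 302.0 minx 371.0 maxx 539.0 topmin y 216.0 neck [500. 281.] lensz 0.093
16 tail [603. 326.] rim bot max y 314.0 minx 374.0 maxx 542.0 topmin y 232.0 neck [501. 288.] lensz 0.0868
```

```bash
cat >rim.py <<'E'
from h import *
def rim():
    s=r.capture("scene");g=cv2.cvtColor(s["frame"],cv2.COLOR_RGB2GRAY).astype(float)
    for x in(304,306,308):
        v=g[196:218,x-1:x+2].mean(1);print(x,v.round().astype(int).tolist())
E
python3 -c "from rim import *;rim();print(r.get_state()['moment'])"
python3 -m jog '{"fingers":[0,0,0,0,0],"dp":[[0,0,0],[0,0,0],[0,0,0],[0,0,0],[0,0,0]],"twist":[0,0,0,0,0]}' 60
python3 -m jog '{"fingers":[0,0,0,0,0],"dp":[[0,0,0],[0,0,0],[0,0,0],[0,0,0],[0,0,0]],"twist":[0,0,0,0,0]}'
python3 -c "from rim import *;rim()"
```

```text
304 [199, 148, 112, 66, 46, 44, 44, 46, 50, 48, 45, 44, 45, 45, 67, 163, 173, 238, 207, 177, 170, 169]
306 [234, 197, 97, 47, 44, 45, 44, 45, 49, 47, 45, 45, 45, 45, 68, 166, 177, 218, 219, 169, 140, 137]
308 [236, 209, 114, 52, 44, 45, 45, 45, 48, 46, 45, 45, 45, 45, 82, 177, 169, 161, 206, 222, 179, 139]
[-0.08421123  0.26551239 -0.04742485]
time_s: 26.3
tcp_pos: [0.4223, -0.0072, 0.1234]
eef_rot: [-138.2, 89.1, 25.6]
contact_force: [0.2, 0.5, -1.3]
gripper_width: 0.0176
time_s: 26.8
tcp_pos: [0.4223, -0.0072, 0.1234]
eef_rot: [-138.3, 89.1, 25.6]
contact_force: [-0.3, 0.0, -2.0]
gripper_width: 0.0174
304 [198, 154, 113, 66, 45, 44, 44, 46, 51, 48, 45, 44, 45, 45, 67, 163, 173, 238, 207, 177, 170, 169]
306 [234, 197, 97, 47, 43, 44, 44, 45, 49, 47, 45, 44, 45, 45, 68, 166, 177, 218, 219, 169, 140, 137]
308 [236, 209, 114, 52, 44, 44, 44, 45, 48, 47, 45, 44, 44, 45, 82, 177, 169, 161, 206, 222, 179, 139]
```

The droop is about 10° and static, so the grip slipped during the lift. I'll lay the loupe flat again where it was and regrip it about 30 mm nearer the lens, where the load moment is smaller.

```bash
python3 -m jog '{"fingers":[0,0,0,0,0],"dp":[[0,20,-8],[0,55,-23],[0,95,-40],[0,135,-57],[0,170,-71]],"twist":[0,0,0,0,0]}' 50
python3 -m jog '{"fingers":[0,0,0,0,0],"dp":[[4,25,-10],[15,43,-18],[35,50,-21],[55,50,-21],[65,50,-21]],"twist":[0,0,0,0,0]}' 50
python3 -m jog '{"fingers":[0,0,0,0,0],"dp":[[6,0,0],[13,0,0],[20,0,0],[27,0,0],[33,0,0]],"twist":[0,0,0,0,0]}' 8
python3 -c "
from h import *
p,M=tcp();print(p,r.get_state()['contact_force'],rel([.451,-.2443,.0194]))"
```

```text
time_s: 27.35
tcp_pos: [0.4432, -0.1922, 0.1225]
eef_rot: [-139.2, 89.0, 24.7]
contact_force: [1.1, 1.0, -1.2]
gripper_width: 0.0174
time_s: 27.85
tcp_pos: [0.4494, -0.2458, 0.0555]
eef_rot: [-133.1, 89.2, 30.6]
contact_force: [-0.4, -0.0, -1.7]
gripper_width: 0.0174
time_s: 28.35
tcp_pos: [0.4501, -0.2455, 0.0223]
eef_rot: [-134.7, 89.1, 29.1]
contact_force: [-1.2, -0.3, -0.8]
gripper_width: 0.0181
[ 0.45006044 -0.24545888  0.02233299] [-1.2354868  -0.2993468  -0.76587963] [ 3.  -1.3 -0.5]
```

```bash
python3 -m jog '{"fingers":[0,0,0.5,1,1],"dp":[[2.5,0,0],[3,0,0],[3,0,0],[3,0,0],[3,0,0]],"twist":[0,0,0,0,0]}' 8
python3 -m jog '{"fingers":[1,1,1,1,1],"dp":[[0,0,0],[0,0,-10],[0,0,-22],[0,0,-31],[0,0,-32]],"twist":[0,0,0,0,0]}' 8
python3 -m jog '{"fingers":[0.5,0,0,0,0],"dp":[[0,0,0],[0,0,0],[0,0,0],[0,0,0],[0,0,0]],"twist":[0,0,0,0,0]}' 60
python3 -m jog '{"fingers":[0,0,0,0,0],"dp":[[0,0,0],[0,0,0],[0,0,0],[0,0,0],[0,0,0]],"twist":[0,0,0,0,0]}' 60
python3 - <<'E'
from h import *
p,M=tcp();print(p,M[:,0],np.degrees(np.arctan2(M[1,1],M[0,1])))
E
```

```text
time_s: 28.85
tcp_pos: [0.4503, -0.2455, 0.0196]
eef_rot: [-136.2, 89.1, 27.5]
contact_force: [0.8, -0.2, 0.9]
gripper_width: 0.0365
time_s: 29.35
tcp_pos: [0.4829, -0.2549, 0.0199]
eef_rot: [-138.9, 89.1, 24.9]
contact_force: [-1.1, 1.4, 0.5]
gripper_width: 0.0764
time_s: 29.85
tcp_pos: [0.4828, -0.2549, 0.0199]
eef_rot: [-138.7, 89.1, 25.0]
contact_force: [-1.4, -0.3, -0.4]
gripper_width: 0.0474
time_s: 30.35
tcp_pos: [0.4827, -0.2549, 0.02]
eef_rot: [-138.9, 89.1, 24.9]
contact_force: [-0.2, -0.1, 0.9]
gripper_width: 0.0177
[ 0.48271807 -0.2549187   0.02000385] [ 0.01473731  0.00684728 -0.99986795] -106.21554460260937
```

```bash
cat >lens.py <<'E'
from h import *
def lens(z):
    c=r.capture("wrist");g=cv2.cvtColor(c["frame"],cv2.COLOR_RGB2GRAY);cv2.imwrite("pics/wl.png",c["frame"][:,:,::-1])
    n,l,st,ce=cv2.connectedComponentsWithStats((g<75).astype(np.uint8))
    p,M=tcp();x=proj(c,[p+[.0612,-.0177,-.008]])[0];print("pred",x,"g",g[int(x[1]),int(x[0])])
    # inside region of dark rim: fill from predicted centre
    m=np.zeros((g.shape[0]+2,g.shape[1]+2),np.uint8);b=((g<75)*255).astype(np.uint8)
    cv2.floodFill(b,m,(int(x[0]),int(x[1])),128);ys,xs=np.where(b==128);print("area",len(xs),"bbox",xs.min(),xs.max(),ys.min(),ys.max())
    q=((xs.min()+xs.max())/2,(ys.min()+ys.max())/2);w=onz(c,q,z);print("lens",w,"rel tcp",w-p)
E
python3 -c "from lens import *;lens(.014)"
python3 -m jog '{"fingers":[0,0,0,0,0],"dp":[[-2,0,0],[-5,0,0],[-10,0,0],[-16,0,0],[-22,0,0]],"twist":[0,0,0,0,0]}' 60
python3 -c "from lens import *;lens(.036)"
```

```text
pred [278.64895214 127.54480986] g 218
area 20240 bbox 199 358 50 211
lens [ 0.54292898 -0.2722911   0.014     ] rel tcp [ 0.06020993 -0.01736988 -0.006002  ]
time_s: 30.9
tcp_pos: [0.4825, -0.2551, 0.0427]
eef_rot: [-139.5, 89.1, 24.3]
contact_force: [-0.0, 0.3, -1.2]
gripper_width: 0.0174
pred [278.64670898 126.00323328] g 217
area 20217 bbox 199 358 50 211
lens [ 0.5426427  -0.27243895  0.036     ] rel tcp [ 0.0595627  -0.01716822 -0.00763749]
```

The lens outline is identical in the wrist view before and after the lift, so there is no droop this time. I carry it over.

```bash
python3 -m jog '{"fingers":[0,0,0,0,0],"dp":[[-12,0,0],[-30,0,0],[-52,-6,3],[-70,-18,8],[-80,-36,15]],"twist":[0,0,0,0,0]}' 60
python3 -m jog '{"fingers":[0,0,0,0,0],"dp":[[0,-25,11],[0,-55,24],[0,-85,36],[0,-115,49],[0,-140,60]],"twist":[0,0,0,0,0]}'
python3 -c "
from lens import *
print(rel([.454,-.0174,.124]));lens(.118)"
```

```text
time_s: 31.45
tcp_pos: [0.4781, -0.2172, 0.1262]
eef_rot: [-146.9, 88.9, 16.9]
contact_force: [-0.4, 0.5, -0.9]
gripper_width: 0.0176
time_s: 31.95
tcp_pos: [0.4594, -0.0647, 0.1277]
eef_rot: [-146.9, 88.8, 16.8]
contact_force: [0.2, -0.2, -1.0]
gripper_width: 0.0174
[  3.9 -43.8  18.5]
pred [273.75563402 129.39896845] g 215
area 20219 bbox 199 358 50 211
lens [ 0.51946168 -0.08197838  0.118     ] rel tcp [ 0.06017723 -0.01934581 -0.00988577]
```

```bash
python3 -m jog '{"fingers":[0,0,0,0,0],"dp":[[1,-14,6],[2,-27,11],[4,-37,15.5],[4,-43,18],[4,-44,18.5]],"twist":[0,0,0,0,0]}' 60
python3 -m jog '{"fingers":[0,0,0,0,0],"dp":[[0,0,0],[0,0,0],[0,0,0],[0,0,0],[0,0,0]],"twist":[0,0,0,0,0]}'
python3 - <<'E'
from lens import *
p,M=tcp();print(rel([.454,-.0174,.124]),M[:,0],p);lens(.118)
s=r.capture("scene");o=np.array([234,160]);k=6
f=cv2.resize(s["frame"][:,:,::-1][o[1]:o[1]+95,o[0]:o[0]+130],None,fx=k,fy=k,interpolation=cv2.INTER_CUBIC)
def pl(P,c):cv2.polylines(f,[np.int32((proj(s,P)-o+.5)*k-.5)],True,c,1)
a=np.linspace(0,2*np.pi,60);ci=lambda x,y,z,R0:np.c_[x+R0*np.cos(a),y+R0*np.sin(a),0*a+z]
pl(ci(.514,-.0348,.112+.008,.037),(0,255,0));pl(ci(.514,-.0348,.112-.008,.037),(0,255,255));pl(ci(.514,-.0348,.022,.026),(255,0,255))
f=cv2.resize(f,(600,438));w=cv2.imread("pics/wl.png")[0:300,130:430];f=np.hstack([f,cv2.copyMakeBorder(cv2.resize(w,(200,200)),0,238,0,0,cv2.BORDER_CONSTANT)])
cv2.imwrite("pics/v16.png",f)
E
```

```text
time_s: 32.5
tcp_pos: [0.4539, -0.0148, 0.1243]
eef_rot: [-145.7, 88.7, 18.1]
contact_force: [-0.6, 0.2, -0.5]
gripper_width: 0.0174
time_s: 33.0
tcp_pos: [0.4539, -0.015, 0.1243]
eef_rot: [-145.8, 88.7, 18.0]
contact_force: [-0.6, 0.2, -0.5]
gripper_width: 0.0173
[ 0.3  2.3 -0.7] [ 0.02101317  0.00684235 -0.99975578] [ 0.45391986 -0.01501796  0.12433285]
pred [278.55412677 127.56768705] g 175
area 20212 bbox 199 358 50 211
lens [ 0.51406176 -0.03236071  0.118     ] rel tcp [ 0.06017941 -0.01740049 -0.00631831]
```

View pics/v16.png

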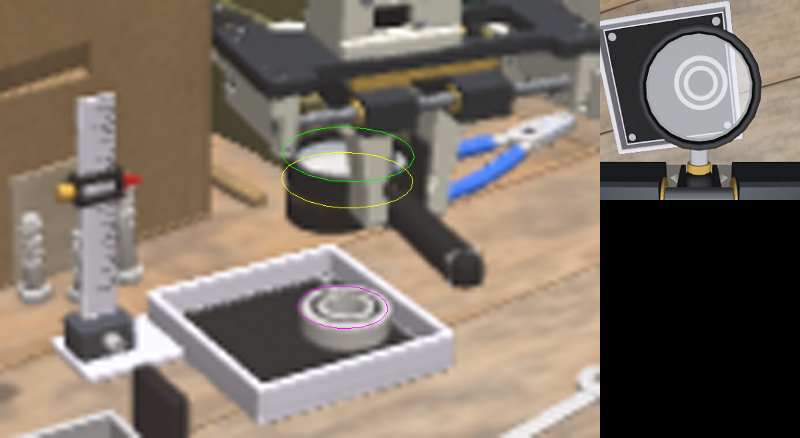

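The wrist view shows the lens around the bearing, with the outline unchanged since the bench, so the loupe has not rotated in the grip. The scene view still puts the rim about 14 mm low against my model (bottom row 230 vs 208). I check where the model puts the fingertips and tail (seen at (375,223) and (467,265)).

```bash
python3 - <<'E'
from h import *
s=r.capture("scene");o=np.array([234,160]);k=6*600/780
p,M=tcp()
X=lambda P:((proj(s,P)-o+.5)*k).round(0)
y=M[:,1];z=M[:,2]
for d in(.009,.030):
  for sg in(1,-1):print("tip",d,sg,X([p+M[:,0]*.017+sg*d*y+e*z for e in(-.0095,.0095)]).tolist())
u=np.array([np.cos(np.radians(-16.2)),np.sin(np.radians(-16.2)),0]);L=p+[.0602,-.0174,-.012]
print("tail",X([L-.142*u]),"lens c",X([L]),"grip body corner z+.045",X([p+[0,0,.045]]))
c=s["pose"][:3,3];print("cam->lens",L-c)
g=cv2.cvtColor(s["frame"],cv2.COLOR_RGB2GRAY)
for x in(296,300,304):print(x,[int(v) for v in g[184:214,x]], "disp row0",(184-160)*k)
E
```

```text
tip 0.009 1 [[400.0, 211.0], [416.0, 226.0]]
tip 0.009 -1 [[371.0, 216.0], [386.0, 231.0]]
tip 0.03 1 [[434.0, 205.0], [450.0, 220.0]]
tip 0.03 -1 [[336.0, 222.0], [351.0, 237.0]]
tail [[462. 276.]] lens c [[345. 168.]] grip body corner z+.045 [[399. 116.]]
cam->lens [ 0.8719759  -0.79048266 -0.54088077]
296 [165, 165, 165, 165, 164, 164, 165, 163, 118, 159, 87, 42, 40, 40, 40, 61, 70, 57, 51, 45, 42, 43, 45, 89, 155, 175, 179, 178, 178, 178] disp row0 110.76923076923076
300 [98, 152, 106, 77, 88, 61, 45, 62, 170, 185, 193, 230, 161, 72, 43, 42, 44, 43, 44, 52, 49, 43, 43, 44, 44, 44, 155, 172, 178, 175] disp row0 110.76923076923076
304 [148, 132, 87, 80, 58, 45, 76, 172, 186, 213, 233, 235, 233, 183, 87, 44, 45, 44, 44, 45, 51, 48, 45, 45, 45, 46, 67, 163, 172, 242] disp row0 110.76923076923076
```

That explains it: the dark area below the rim is the black duct tape roll, which stands at exactly those pixels behind the lens. The rim's back top edge (row 187, display 125) agrees with the level model (127). I make a small 2 mm centring nudge, let it settle and hand in.

```bash
python3 -m jog '{"fingers":[0,0,0,0,0],"dp":[[0,1,0],[0,2,-0.5],[0,2,-0.5],[0,2,-0.5],[0,2,-0.5]],"twist":[0,0,0,0,0]}' 60
python3 -m jog '{"fingers":[0,0,0,0,0],"dp":[[0,0,0],[0,0,0],[0,0,0],[0,0,0],[0,0,0]],"twist":[0,0,0,0,0]}'
python3 - <<'E'
from lens import *
p,M=tcp();print(rel([.454,-.0174,.124]),p,M[:,0],r.get_state()["qd"].round(2));lens(.118)
print(r.close_job())
E
```

```text
time_s: 33.65
tcp_pos: [0.4538, -0.0169, 0.1243]
eef_rot: [-145.8, 88.7, 18.0]
contact_force: [0.1, 0.4, -2.5]
gripper_width: 0.0173
time_s: 34.15
tcp_pos: [0.4538, -0.0169, 0.1243]
eef_rot: [-145.7, 88.7, 18.1]
contact_force: [0.5, -0.6, -1.5]
gripper_width: 0.0172
[ 0.3  0.4 -0.3] [ 0.45381471 -0.01693176  0.12431338] [ 0.02100165  0.00685753 -0.99975592] [-0.02 -0.09 -0.03  0.    0.02 -0.09]
pred [278.72553808 127.51212842] g 175
area 20210 bbox 199 358 50 211
lens [ 0.5140013  -0.03425777  0.118     ] rel tcp [ 0.06017717 -0.01732936 -0.00631883]
the job is handed in; nothing more can be done
None
```

The job was handed in at about 34 s, while holding the loupe over the bearing; no verdict is reported.

**What I did**
- **Bearing:** The jog could not tilt the tool, so I gripped the pan's block across its 46 mm and let the pan pivot in a light grip on the tray's −y wall. The bearing slid onto the tray floor and lay flat when I drew the pan back.
- **Pan:** I stood the empty pan flat on the bench, left of the tray, and let it go.
- **Loupe:** I first lifted the loupe by the middle of its handle, then laid it back and took it again about 30 mm nearer the lens. I did this because the scene picture seemed to show it drooping. That was a misreading: the dark area was the black tape roll standing behind the lens.

**Last checks**
- **Centring:** The lens measured (0.514, −0.034), against a bearing estimate of (0.514, −0.035), so they agree within about 1 mm.
- **Height:** The lens plane is at about 0.112 m. The pointer tip measured about 0.112 m from the scene camera; the top camera alone fits best nearer 0.118 m, but it is far less sensitive to height.
- **Level and still:** The lens outline in the wrist view has not changed since the loupe lay on the bench, and the tool tilt has changed by less than 0.5°. The arm was at rest.

**What did not fully agree**
- The handle's tail appeared about 2 pixels off in the scene view.
- The bearing's raw position came out 1 to 3 mm past the tray's −y wall, so I took it as touching that wall. That leaves about 6 mm to the ±40 mm limit.
- I viewed 16 pictures, over the budget of 10.

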